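Fit the loose crank and wind a packing lift level with its ledge

TASK

Pick up the loose steel crank and fit its hex socket fully home over the sprung hex stub sunk in the lift's grey drive head, feeling for the fit gently so that the stub is never rammed down towards its stop. Only then wind the crank clockwise (seen from above) to raise the white platform with its basket until it is level with the wooden ledge beside it, and let go, leaving the crank fitted. Leave the tape ring, tablet and bottle alone.

Things in the scene. Friction and masses are not known exactly. Their poses are not given: they have to be found in the camera images.
- crank: Loose steel crank, 0.38 kg, starts standing on its socket. Origin: centre of the socket's rim (underside); z up, x along the arm to the knob. Hex socket 31.5 mm across flats, 22 mm deep, two flats facing +x and -x; outside hexagonal, 47 mm across corners, to z = 26. Neck 29 mm thick to z = 46. Arm 18 mm wide, z = 46 to 54, x = -22 to 94.
- crank_hub (a point): Centre of the top (z = 88 mm in the crank's frame) of the crank's square hub, 26 x 26 mm, 34 mm tall above the arm, right over the socket, its sides parallel to the crank's x and y. Best grip for carrying and seating: fingers on its two y sides (the arm runs along x).
- crank_knob (a point): Centre of the top (z = 106 mm in the crank's frame) of the crank's upright round black knob, 22 mm thick, z = 58 to 106, 80 mm along the crank's x from the socket axis. It spins freely: grip or push it sideways for winding.
- stand: Lift's fixed body. Origin at table level under the drive's vertical axis; z up, y towards the platform, whose column is 285 mm along y. Drive head: grey block 96 x 96 mm, 75 mm high, centred on the origin. Clockwise winding (from above) raises the platform, 10 mm per radian; it resists with 0.4 to 0.7 N m and stays where left. It starts at its lowest, so it turns only clockwise.
- well_mouth (a point): Centre of the mouth, on top of the drive head, of an upright round well 52 mm across and 30 mm deep, with a 3 mm bevel. A dark steel hex stub, 30 mm across flats, stands in its middle, its top 12 mm below the mouth. The stub's turn angle is not known; the socket fits it every 60 degrees, within about 5 degrees.
- well_floor (a point): Centre of the well's flat floor, 45 mm above the table; the hex stub stands 18 mm tall on it. Crank seated: its rim rests on this floor. On an unaligned stub the rim stops 18 mm higher, and the stub gives way downwards by a spring: about 5 N to start, then 1 N per mm.
- plunger (a joint): How far the sprung hex stub is pushed down, m: 0 = up, 0.012 = hard on its stop (about 17 N). With the crank not yet home it must stay below 0.0105. Once the crank is seated it springs back to 0.
- platform_top (a point): Point on the top surface of the white 200 x 200 mm platform, near its edge by the ledge; rises with it; its lowest height is 70 mm, its travel 50 mm. A 150 x 150 mm, 55 mm high white basket of small cartons rides on it.
- ledge_top (a point): Point on the top surface of the fixed wooden ledge (220 x 160 mm) beyond the platform, near the edge by it, 18 to 28 mm higher than the platform at the start: the height that the platform top must reach.
- tape: Ring of cardboard tape core, 90 mm across, 24 mm high, lying flat; origin at centre of underside. Leave alone.
- tablet: Black flat tablet 170 x 240 x 9 mm lying on the table; origin at centre of underside. Leave alone.
- spray: White plastic bottle, 56 mm thick, 130 mm high, standing; origin at centre of underside. Leave alone.
There are look-alikes about, which are no part of the job. Leave any orange look-alike of the crank alone.

How it is judged:
On the way:
1. the crank is fully home on the hex stub, upright, before the platform has moved (z of crank in the frame of stand below 0.048 m and horizontal distance between crank and stand below 0.004 m and angle between crank's own z axis and vertical below 0.08 rad and distance of platform_top from where it was at the start of the episode below 0.004 m), for 0.2 s.
At the end, for the whole second after the job is handed in: The platform's top is level with the ledge's within 4 mm, and the crank stands at rest, upright, still fully home on the hex stub (rim within 3 mm of the well floor) (z of platform_top in the frame of ledge_top between -0.004 and 0.004 m and z of crank in the frame of stand below 0.048 m and horizontal distance between crank and stand below 0.004 m and angle between crank's own z axis and vertical below 0.08 rad and linear speed of crank below 0.02 m/s); the robot touches nothing.
It fails at once if the sprung hex stub is pushed down more than 10.5 mm, towards its hard stop, with the crank not home (forcing instead of feeling) (value of joint plunger above 0.0105 m and z of crank in the frame of stand above 0.049 m).
It fails at once if the tape, tablet or bottle is moved more than 30 mm (distance of any of tape, tablet, spray from where it was at the start of the episode above 0.03 m).
It also fails if it takes over 72 s, if anything falls off the work surface, if the arm or the gripper's body presses on something with over 40 N, if the wrist force passes 120 N, or if a joint passes its speed limit or range.

ROBOT

A 6-joint arm with a two-finger parallel gripper is mounted at the origin on the work surface. World frame = base frame: x ahead of the robot, y to its left, z up, the work surface at z = 0. Lengths are in m, angles in rad, forces in N, time in s.
With the tool pointing down it reaches from about 0.425 to 0.95 m from the base axis. Payload 14.7 kg.
Tool frame: the origin (TCP) lies midway between the tips of the shut fingers; the grasp point (between the pads) lies arm.tcp_to_grasp behind it (arm.tcp_to_grasp is the distance from the TCP to the grasp point, in m); z points along the fingers, y is the direction in which the jaws open and shut (so a half turn about z gives the same grasp; the last joint's range is limited). The gripper opens to 85 mm and grips with 20 to 120 N. Pads are 22 mm wide; open, the fingers measure 114 mm over their backs; the gripper's body (76 mm by 85 mm) begins 54 mm behind the grasp point. The pads swing forward as they close: fully open they stand 13 mm farther back than shut.
Start: joints at [-1.324, 0.48, 1.596, -0, 1.065, -0.047], TCP at [0.188, -0.622, 0.206] pointing down, gripper open.
Joint ranges: [-2.75, 2.75], [-0.82, 2.05], [0.23, 2.67], [-1.56, 4.7], [0.09, 2.69], [-2.92, 2.92]. Speed limits (rad/s): [1.89, 1.89, 2.39, 3.01, 3.01, 3.01].

INTERFACE

Orientations are given as a unit quaternion [w, x, y, z].
In Python, from rig import arm, viewer, order gives the robot as it stands.
- The arm moves only by the tool play_rows, never from a script. Its argument "commands" is a list that holds one entry, the list of rows, each a list of 7 numbers: the shift along the tool's x, y, z as a fraction of full scale, then the turn, a rotation vector about the tool's x, y, z as a fraction of full scale, then the opening in per cent of the stroke, from 0 (shut) to 100 (fully open). A call has 1 to 12 rows; each row is the pose to reach, as a shift and turn from the pose measured when the call began, along the tool's axes at that moment; what a row does not reach only later rows make up. Full scale, the value 1, is 0.1 m for a shift and 30 degrees for a turn. A row lasts 1/10 s, in which the tool goes at most 50 mm and 8.59 degrees, less where a joint would pass 70% of its speed; a pose out of reach is approached as far as the arm can. A call with a number of a shift or a turn outside -1 to 1 is refused whole. A call with a gripper value outside its range is refused whole. The fingers move at their own pace and stop on an object; "newtons" is the grip in N (left out, the last holds). Time passes only in rows, so rows that repeat a pose let the fingers close. It gives the time, the measured TCP pose, the force and the opening at its end, in the units of the state.
- arm.read_state(): the state, without advancing time (a new reading comes with each control period).
- viewer.camera(name): name is "side" or "top"; returns a dict with "pixels" (480x640x3 uint8, red, green, blue), "fx", "fy", "cx", "cy" (pixels), "eye" and "rotation" of the camera in the world. Camera axes: x right, y up, looking along -z (the intrinsics and any distortion apply to the point x, -y, -z); pixel columns grow to the right and rows downward; lengths in m; the calibration is good to about 2 mm. A picture is of the moment at which its call begins. There is no depth.
- order.job_done(): hands the job in, once; it reports no verdict.
The state is a dict: "t": time; "qpos": joint angles; "joint_velocities": joint speeds; "effort": joint torques, N m; "ee_pos": TCP position; "ee_rot": TCP orientation; "contact_force": force on the tool from outside, world axes, zero at the start; "torque": the same for the moment, N m; "finger_gap": finger opening in m.
Only numpy, scipy, OpenCV 4.12 (cv2) and the standard library are available. Lean on these libraries where they do the work, as an engineer would, in place of code of your own. Each camera call takes 0.05 s, during which the arm holds its last target.

## Working session

There is one attempt and no reset: what is moved stays moved. The work goes in short steps, Python scripts to look and compute and a tool call to move; the robot and the scene stay as the last step left them, time stands still between calls to the robot, and variables do not carry over. Pictures are saved under pics/ and viewed, and the job is handed in when it is done.

Besides the shell and the picture viewer there is one more tool, called after "Request:" by a JSON object that holds its "api" and its "payload", one argument or row to a line. play_rows: Moves the arm, as the interface text tells. Its arguments: {"type":"object","properties":{"commands":{"type":"array","items":{"type":"array","items":{"type":"array","items":{"type":"number"}}}},"newtons":{"type":"number"}},"required":["commands"]}

```bash
ls; mkdir -p pics; python3 - <<'E'
from rig import arm, viewer, order
import cv2
for n in("side","top"):
    c=viewer.camera(n); cv2.imwrite(f"pics/{n}0.png",c["pixels"][:,:,::-1])
    print(n,{k:(v.tolist() if hasattr(v,'tolist') else v) for k,v in c.items() if k!="pixels"})
print(arm.read_state(), arm.tcp_to_grasp)
E
```

```text
pics
side {'fx': 449.80050751475284, 'fy': 449.80050751475284, 'cx': 326.73404946309734, 'cy': 235.84012980752763, 'eye': [0.41483412429727373, 0.6600709157794299, 0.9190542678544029], 'rotation': [-0.13332359841358926, -0.051624723058847126, 0.32835252022717487, 0.9336724953299267]}
top {'fx': 619.8168436669931, 'fy': 619.8168436669931, 'cx': 323.4314850749248, 'cy': 237.27823043228463, 'eye': [0.3706542452081576, 0.0006690240857501602, 1.38418876273547], 'rotation': [0.7043575105960203, 0.07209132293164834, -0.05671065962238709, -0.7038943383137385]}
{'t': 0.1, 'qpos': array([-1.32357576e+00,  4.80764092e-01,  1.59682201e+00, -5.68801332e-06,
        1.06512936e+00, -4.66034883e-02]), 'joint_velocities': array([ 0.00106289, -0.00142809,  0.00048368,  0.00067249, -0.00128179,
       -0.00107557]), 'effort': array([ 8.10956280e-04, -9.52262592e+01, -4.31041396e+01, -1.77276024e-04,
        5.17119595e-03, -6.50816702e-06]), 'ee_pos': array([ 0.18816368, -0.6217351 ,  0.20543571]), 'ee_rot': array([-5.58335482e-04,  9.89227466e-01,  1.46385467e-01, -5.86942910e-05]), 'contact_force': array([0.53115148, 0.58406897, 0.22653487]), 'torque': array([-0.00804607, -0.0440272 ,  0.0317014 ]), 'finger_gap': 0.08521103947860036} 0.0187
```

View pics/side0.png

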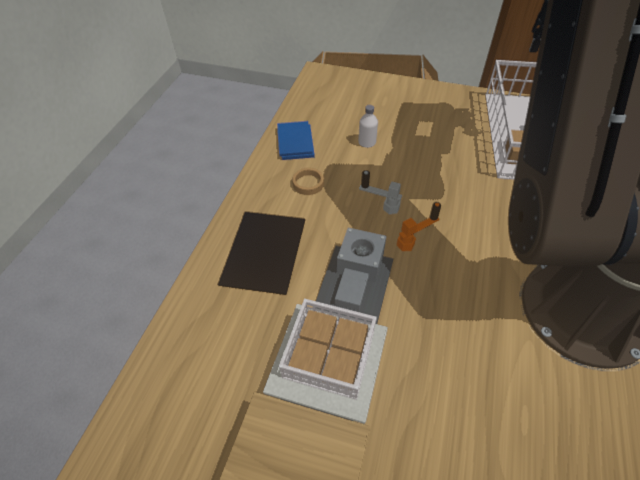

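View pics/top0.png

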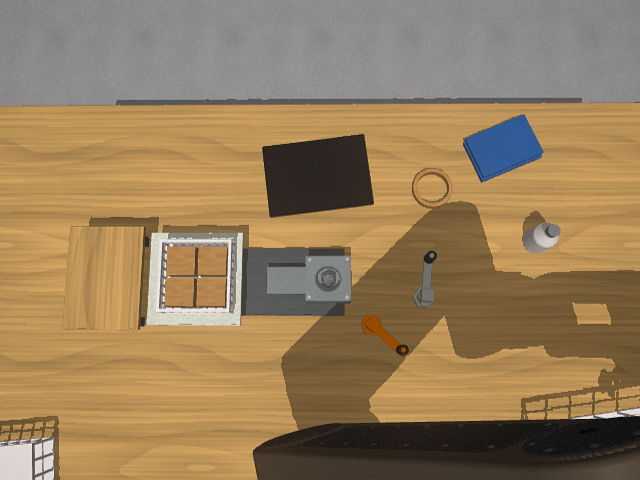

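The steel crank is grey: top view hub (424,297), knob (431,257); side view hub (393,190), knob (366,179). The look-alike is orange (top 372,322; side 407,235) and stays where it is. I'll enlarge crops to confirm.

```bash
python3 - <<'E'
import cv2
t=cv2.imread("pics/top0.png"); s=cv2.imread("pics/side0.png")
f=lambda im,x,y,w,h,k:cv2.resize(im[y:y+h,x:x+w],None,fx=k,fy=k,interpolation=cv2.INTER_CUBIC)
cv2.imwrite("pics/c_topcrank.png",f(t,395,240,60,75,8))
cv2.imwrite("pics/c_topwell.png",f(t,295,245,65,65,9))
cv2.imwrite("pics/c_sidecrank.png",f(s,350,160,65,65,9))
cv2.imwrite("pics/c_sidewell.png",f(s,330,222,65,60,9))
E
```

```text
(no output)
```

View pics/c_topcrank.png

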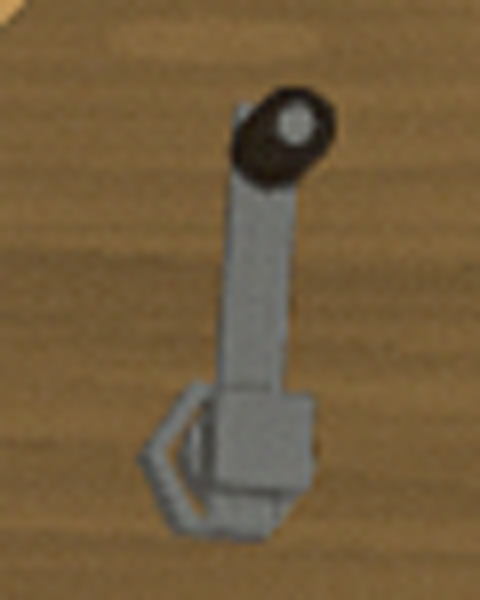

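View pics/c_topwell.png

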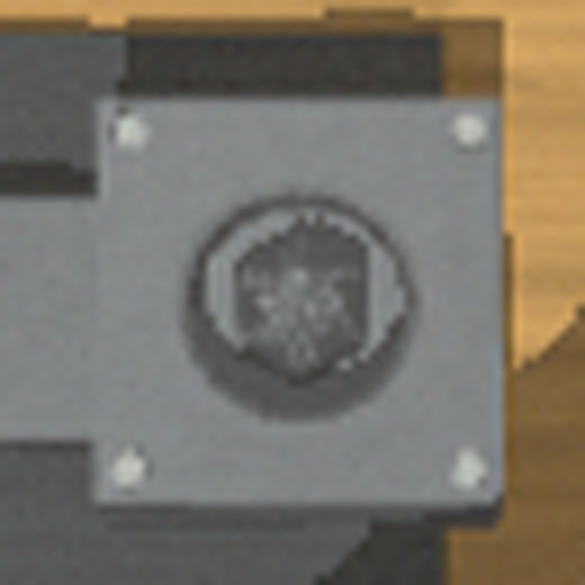

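View pics/c_sidecrank.png

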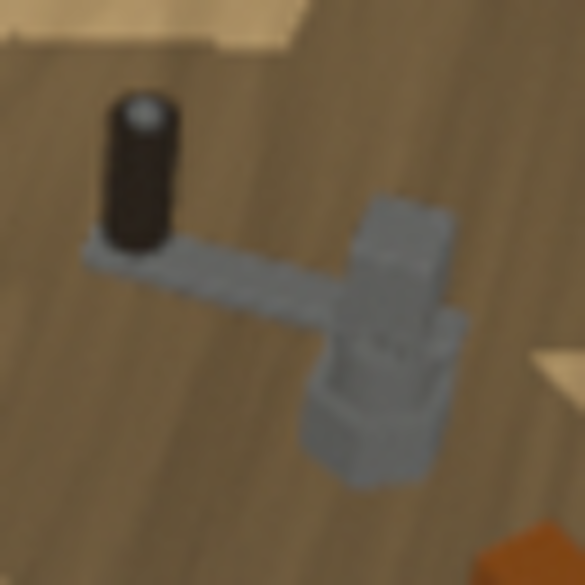

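View pics/c_sidewell.png

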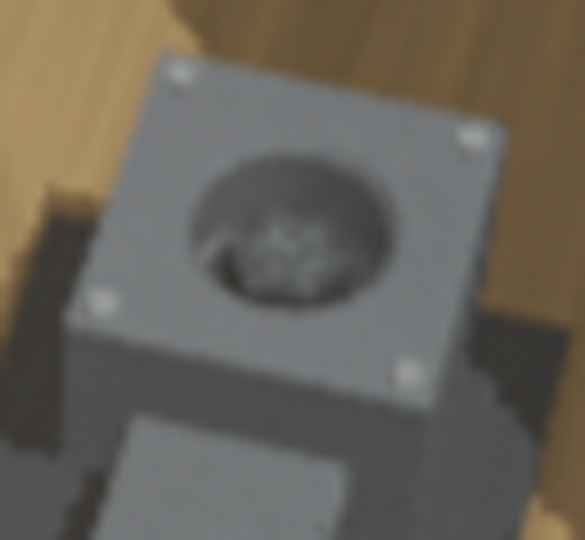

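The crop confirms it: grey steel, knob at the upper end, square hub over the hex socket. The stub's flats face image left and right, which is world ±y. Next I measure.

```bash
cat > h.py <<'E'
import numpy as np
from rig import arm, viewer, order
from scipy.spatial.transform import Rotation as R
def cam(n):
    c=viewer.camera(n); c.pop; q=np.array(c["rotation"]); c["R"]=R.from_quat(q[[1,2,3,0]]).as_matrix(); c["eye"]=np.array(c["eye"]); return c
def ray(c,u,v):
    d=c["R"]@np.array([(u-c["cx"])/c["fx"],-(v-c["cy"])/c["fy"],-1]); return d/np.linalg.norm(d)
def atz(c,u,v,z):
    d=ray(c,u,v); return c["eye"]+d*(z-c["eye"][2])/d[2]
def proj(c,p):
    x=c["R"].T@(np.array(p)-c["eye"]); return c["cx"]+c["fx"]*x[0]/-x[2], c["cy"]-c["fy"]*x[1]/-x[2]
def tri(c1,p1,c2,p2):
    d1,d2=ray(c1,*p1),ray(c2,*p2); A=np.stack([d1,-d2],1); s=np.linalg.lstsq(A,c2["eye"]-c1["eye"],rcond=None)[0]
    a=c1["eye"]+d1*s[0]; b=c2["eye"]+d2*s[1]; return (a+b)/2, np.linalg.norm(a-b)
E
python3 - <<'E'
from h import *
t,s=cam("top"),cam("side")
f=lambda x,y,k,ox,oy:((x+.5)/k-.5+ox,(y+.5)/k-.5+oy)
np.set_printoptions(precision=4,suppress=True)
tc=lambda x,y:f(x,y,8,395,240); tw=lambda x,y:f(x,y,9,295,245); sc=lambda x,y:f(x,y,9,350,160); sw=lambda x,y:f(x,y,9,330,222)
print("hub",tri(t,tc(266,440),s,sc(408,233)), atz(t,*tc(266,440),.088),atz(s,*sc(408,233),.088))
print("knob",tri(t,tc(294,122),s,sc(145,112)), atz(t,*tc(294,122),.106),atz(s,*sc(145,112),.106))
print("head",tri(t,tw(300,301),s,sw(292,221)), atz(t,*tw(300,301),.075),atz(s,*sw(292,221),.075))
E_=[(130,130),(470,128),(470,468),(128,468)]
B=[(180,72),(475,138),(410,373),(102,302)]
for a in E_: print("bolt top",atz(t,*tw(*a),.077))
for a in B: print("bolt side",atz(s,*sw(*a),.077))
# hub square edges, arm edges in top
for a in [(218,390),(315,395),(313,490),(215,490)]: print("hubc",atz(t,*tc(*a),.088))
for a in [(232,180),(297,190),(218,380),(283,380)]: print("arm",atz(t,*tc(*a),.054))
for a in [(236,260),(236,345),(367,260),(367,345),(308,215),(298,383)]: print("stub",atz(t,*tw(*a),.063))
E
```

```text
hub (array([ 0.4881, -0.1884,  0.0893]), np.float64(0.00013689147686111907)) [ 0.4881 -0.1886  0.088 ] [ 0.4882 -0.1897  0.088 ]
knob (array([ 0.5686, -0.1949,  0.1101]), np.float64(0.0003144196243791465)) [ 0.5691 -0.1955  0.106 ] [ 0.5696 -0.1993  0.106 ]
head (array([0.5244, 0.0199, 0.078 ]), np.float64(0.0008915711710711533)) [0.5243 0.0199 0.075 ] [0.5252 0.0175 0.075 ]
bolt top [0.5647 0.0602 0.077 ]
bolt top [ 0.5652 -0.0203  0.077 ]
bolt top [ 0.4848 -0.02    0.077 ]
bolt top [0.4847 0.0601 0.077 ]
bolt side [ 0.5659 -0.0219  0.077 ]
bolt side [ 0.4848 -0.0215  0.077 ]
bolt side [0.4847 0.0582 0.077 ]
bolt side [0.5658 0.0582 0.077 ]
hubc [ 0.5011 -0.1765  0.088 ]
hubc [ 0.4998 -0.2016  0.088 ]
hubc [ 0.4751 -0.2004  0.088 ]
hubc [ 0.4751 -0.175   0.088 ]
arm [ 0.5613 -0.1863  0.054 ]
arm [ 0.5586 -0.2037  0.054 ]
arm [ 0.5072 -0.1812  0.054 ]
arm [ 0.5073 -0.1985  0.054 ]
stub [0.5355 0.0353 0.063 ]
stub [0.5152 0.0353 0.063 ]
stub [0.5355 0.0041 0.063 ]
stub [0.5152 0.0041 0.063 ]
stub [0.5463 0.0182 0.063 ]
stub [0.5061 0.0205 0.063 ]
```

```bash
cat >> h.py <<'E'
np.set_printoptions(precision=4,suppress=True)
def tool():
    s=arm.read_state(); q=np.array(s["ee_rot"]); return s,R.from_quat(q[[1,2,3,0]])
def to(p,yaw_deg=None):
    """fractions from now to TCP p, tool down, tool x at yaw"""
    s,r=tool(); M=r.as_matrix(); 
    if yaw_deg is None: yaw=np.arctan2(M[1,0],M[0,0])
    else: yaw=np.radians(yaw_deg)
    T=np.array([[np.cos(yaw),np.sin(yaw),0],[np.sin(yaw),-np.cos(yaw),0],[0,0,-1]])
    sh=M.T@(np.array(p)-s["ee_pos"])/.1; rv=R.from_matrix(M.T@T).as_rotvec()/np.radians(30)
    print("shift",sh,"turn",rv,"| pos",s["ee_pos"],"yaw",np.degrees(np.arctan2(M[1,0],M[0,0])),"q6",s["qpos"][5],"t",s["t"])
E
python3 - <<'E'
from h import *
t=cam("top")
for a in [(522,400),(560,395),(535,240),(372,322),(403,350)]: print(atz(t,*a,.1))
to([.488,-.189,.22],174.4)
E
```

```text
[ 0.2767 -0.3684  0.1   ]
[ 0.2867 -0.4443  0.1   ]
[ 0.6012 -0.4133  0.1   ]
[ 0.4306 -0.0711  0.1   ]
[ 0.3743 -0.1334  0.1   ]
shift [ 4.1232 -3.2759 -0.1411] turn [-0.0002 -0.0014 -5.2522] | pos [ 0.1882 -0.622   0.2057] yaw 16.8348143433417 q6 -0.04660085711091821 t 0.25
```

Request:
{"api": "play_rows", "payload": {
  "commands": [
    [[0.3, 0, -0.4, 0, 0, -0.3, 100], [0.7, -0.1, -0.4, 0, 0, -0.6, 100], [1, -0.3, -0.4, 0, 0, -0.9, 100], [1, -0.6, -0.4, 0, 0, -1, 100], [1, -0.6, -0.4, 0, 0, -1, 100]]
  ]
}}

```text
t: 0.75
ee_pos: [0.2666, -0.5321, 0.2457]
ee_rot: [-0.001, 0.917, 0.4, 0.0]
contact_force: [-0.7, -0.2, -1.0]
finger_gap: 0.0855
```

```bash
python3 -c "
from h import *
to([.488,-.189,.22],174.4)"
```

```text
shift [ 4.0206 -0.7133  0.2635] turn [ 0.0001 -0.0066 -4.2435] | pos [ 0.2666 -0.5321  0.2457] yaw 47.09568684412748 q6 -0.40876746486361587 t 0.75
```

Request:
{"api": "play_rows", "payload": {
  "commands": [
    [[0.3, 0, 0, 0, 0, -0.3, 100], [0.7, -0.1, 0, 0, 0, -0.6, 100], [1, -0.2, 0, 0, 0, -0.9, 100], [1, -0.2, 0, 0, 0, -1, 100], [1, -0.2, 0, 0, 0, -1, 100]]
  ]
}}

```text
t: 1.25
ee_pos: [0.3204, -0.4451, 0.2461]
ee_rot: [-0.001, 0.782, 0.624, 0.0]
contact_force: [-0.2, 0.0, 0.3]
finger_gap: 0.0855
```

```bash
python3 -c "
from h import *
to([.488,-.189,.22],174.4)"
```

```text
shift [2.8686 1.0672 0.2653] turn [ 0.0014 -0.0047 -3.2402] | pos [ 0.3204 -0.4451  0.2461] yaw 77.195244034444 q6 -0.7793982754258695 t 1.25
```

Request:
{"api": "play_rows", "payload": {
  "commands": [
    [[0.3, 0.1, 0, 0, 0, -0.3, 100], [0.7, 0.3, 0, 0, 0, -0.6, 100], [1, 0.4, 0, 0, 0, -0.9, 100], [1, 0.4, 0, 0, 0, -1, 100], [1, 0.4, 0, 0, 0, -1, 100]]
  ]
}}

```text
t: 1.75
ee_pos: [0.3819, -0.3568, 0.2463]
ee_rot: [-0.001, 0.594, 0.805, 0.0]
contact_force: [0.7, -1.0, -0.1]
finger_gap: 0.0851
```

```bash
python3 -c "
from h import *
to([.488,-.189,.22],174.4)"
```

```text
shift [1.2903 1.5082 0.2654] turn [ 0.0019 -0.0032 -2.242 ] | pos [ 0.3819 -0.3568  0.2463] yaw 107.1396364052723 q6 -1.109501453291167 t 1.75
```

Request:
{"api": "play_rows", "payload": {
  "commands": [
    [[0.3, 0.3, 0, 0, 0, -0.3, 100], [0.6, 0.7, 0, 0, 0, -0.6, 100], [0.8, 1, 0, 0, 0, -0.9, 100], [0.8, 1, 0, 0, 0, -1, 100], [0.8, 1, 0, 0, 0, -1, 100]]
  ]
}}

```text
t: 2.25
ee_pos: [0.4543, -0.2513, 0.2464]
ee_rot: [-0.001, 0.367, 0.93, 0.001]
contact_force: [-0.9, 0.3, -0.4]
finger_gap: 0.0853
```

```bash
python3 -c "
from h import *
to([.488,-.189,.22],174.4)"
```

```text
shift [0.1777 0.6853 0.2643] turn [ 0.002  -0.0024 -1.2468] | pos [ 0.4543 -0.2513  0.2464] yaw 136.9961081129754 q6 -1.3850295345506782 t 2.25
```

Request:
{"api": "play_rows", "payload": {
  "commands": [
    [[0.1, 0.3, 0.1, 0, 0, -0.3, 100], [0.18, 0.68, 0.2, 0, 0, -0.6, 100], [0.18, 0.68, 0.26, 0, 0, -0.9, 100], [0.18, 0.68, 0.26, 0, 0, -1, 100], [0.18, 0.68, 0.26, 0, 0, -1, 100]]
  ]
}}

```text
t: 2.75
ee_pos: [0.4872, -0.1904, 0.2202]
ee_rot: [-0.001, 0.116, 0.993, 0.001]
contact_force: [-0.2, -0.4, -0.7]
finger_gap: 0.0854
```

```bash
python3 -c "
from h import *
to([.488,-.189,.15],174.4)"
```

```text
shift [-0.0055  0.0145  0.7017] turn [ 0.0024 -0.0026 -0.2568] | pos [ 0.4872 -0.1904  0.2202] yaw 166.69584479481932 q6 -1.7702811031361687 t 2.75
```

Request:
{"api": "play_rows", "payload": {
  "commands": [
    [[0, 0.01, 0.2, 0, 0, -0.26, 100], [-0.01, 0.01, 0.5, 0, 0, -0.26, 100], [-0.01, 0.01, 0.7, 0, 0, -0.26, 100], [-0.01, 0.01, 0.7, 0, 0, -0.26, 100]]
  ]
}}

```text
t: 3.15
ee_pos: [0.4866, -0.1901, 0.1481]
ee_rot: [-0.002, 0.052, 0.999, 0.001]
contact_force: [-0.6, -0.1, -0.1]
finger_gap: 0.0853
```

```bash
python3 -c "
from h import *
import cv2
c=cam('top');cv2.imwrite('pics/a1.png',cv2.resize(c['pixels'][200:340,350:500,::-1],None,fx=4,fy=4,interpolation=2))
c=cam('side');cv2.imwrite('pics/a2.png',cv2.resize(c['pixels'][110:240,320:470,::-1],None,fx=4,fy=4,interpolation=2))
to([.488,-.189,.054],174.4)"
```

```text
shift [0.0022 0.0129 0.9659] turn [ 0.0025 -0.0028 -0.0059] | pos [ 0.4882 -0.1904  0.1506] yaw 174.22166144065568 q6 -1.9009506456367804 t 3.25
```

View pics/a2.png

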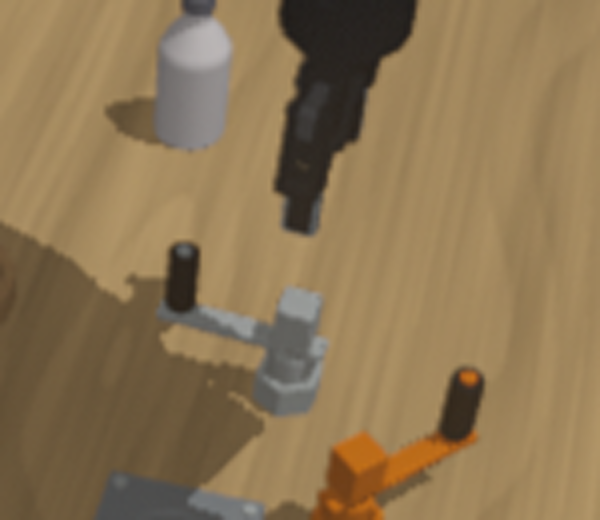

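View pics/a1.png

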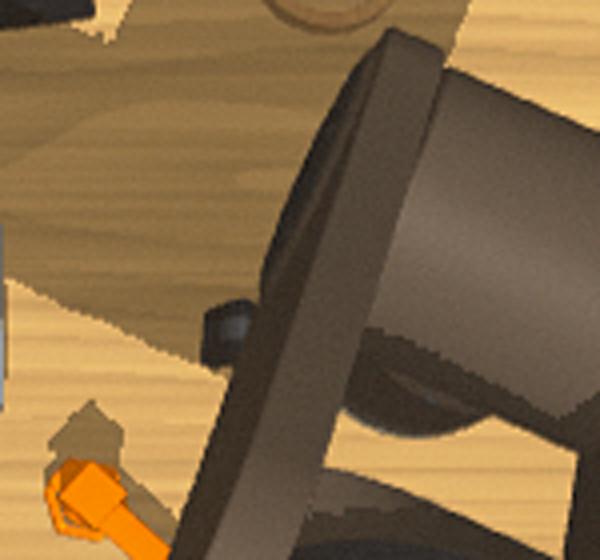

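Side crop: the fingertips (300,225) are above the hub (298,300), with the jaws across the arm's y sides. The top view is blocked by the arm. Descending now.

Request:
{"api": "play_rows", "payload": {
  "commands": [
    [[0, 0.01, 0.3, 0, 0, 0, 100], [0, 0.01, 0.6, 0, 0, 0, 100], [0, 0.01, 0.85, 0, 0, 0, 100], [0, 0.01, 0.97, 0, 0, 0, 100], [0, 0.01, 0.97, 0, 0, 0, 100], [0, 0.01, 0.97, 0, 0, 0, 100]]
  ]
}}

```text
t: 3.85
ee_pos: [0.489, -0.1898, 0.0548]
ee_rot: [-0.0, 0.051, 0.999, 0.0]
contact_force: [-0.8, -0.7, 0.9]
finger_gap: 0.0853
```

Request:
{"api": "play_rows", "payload": {
  "commands": [
    [[0, 0, 0, 0, 0, 0, 0], [0, 0, 0, 0, 0, 0, 0], [0, 0, 0, 0, 0, 0, 0], [0, 0, 0, 0, 0, 0, 0], [0, 0, 0, 0, 0, 0, 0], [0, 0, 0, 0, 0, 0, 0], [0, 0, 0, 0, 0, 0, 0], [0, 0, 0, 0, 0, 0, 0]]
  ],
  "newtons": 80
}}

```text
t: 4.65
ee_pos: [0.4895, -0.1899, 0.0554]
ee_rot: [0.0, 0.051, 0.999, 0.0]
contact_force: [-1.8, 2.5, 13.0]
finger_gap: 0.0232
```

```bash
python3 -c "
from h import *
import cv2
c=cam('side');cv2.imwrite('pics/a3.png',cv2.resize(c['pixels'][110:240,320:470,::-1],None,fx=5,fy=4.5,interpolation=2))
to([.488,-.189,.2],155);print(arm.read_state())"
```

```text
shift [ 0.0142  0.0081 -1.4457] turn [0.0015 0.0013 0.6389] | pos [ 0.4895 -0.1899  0.0554] yaw 174.1663218573452 q6 -1.898691207022686 t 4.7
{'t': 4.7, 'qpos': array([-0.4285,  0.519 ,  2.0135,  0.0015,  0.6085, -1.8987]), 'joint_velocities': array([ 0.0003, -0.0012, -0.0005, -0.0008,  0.0007, -0.0013]), 'effort': array([ -0.8388, -75.8792, -24.7604,  -0.2802,  -0.681 ,  -0.0183]), 'ee_pos': array([ 0.4895, -0.1899,  0.0554]), 'ee_rot': array([0.0004, 0.0509, 0.9987, 0.0003]), 'contact_force': array([-1.7134,  1.0466, 12.964 ]), 'torque': array([0.2755, 0.2306, 0.0105]), 'finger_gap': 0.023252634109105615}
```

View pics/a3.png

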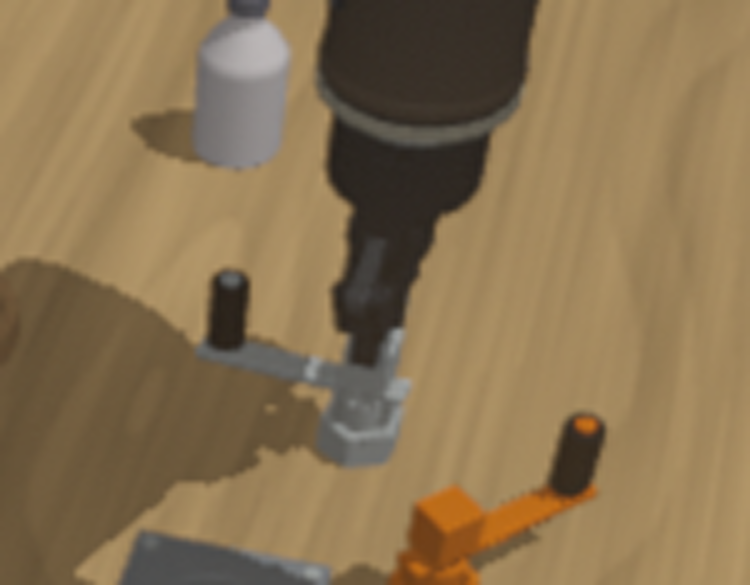

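Gripped: the gap reads 23 mm for the 26 mm hub. Lifting straight up.

Request:
{"api": "play_rows", "payload": {
  "commands": [
    [[0, 0, -0.1, 0, 0, 0, 0], [0, 0, -0.3, 0, 0, 0, 0], [0, 0, -0.6, 0, 0, 0, 0], [0, 0, -0.9, 0, 0, 0, 0], [0, 0, -1, 0, 0, 0, 0], [0, 0, -1, 0, 0, 0, 0], [0, 0, -1, 0, 0, 0, 0]]
  ]
}}

```text
t: 5.4
ee_pos: [0.4888, -0.1897, 0.1546]
ee_rot: [-0.0, 0.051, 0.999, 0.0]
contact_force: [-0.0, -0.1, -4.5]
finger_gap: 0.0229
```

```bash
python3 -c "
from h import *
import cv2
c=cam('side');cv2.imwrite('pics/a4.png',cv2.resize(c['pixels'][110:220,320:450,::-1],None,fx=6,fy=5.4,interpolation=2))
c=cam('top');cv2.imwrite('pics/a4t.png',c['pixels'][...,::-1])
to([.525,.0193,.2],150);print(arm.read_state())"
```

```text
shift [-0.1506  2.1152 -0.4569] turn [ 0.0021 -0.0033  0.8055] | pos [ 0.4885 -0.1895  0.154 ] yaw 174.1660065385064 q6 -1.8984158339204626 t 5.5
{'t': 5.5, 'qpos': array([-0.4287,  0.3705,  1.937 ,  0.0012,  0.8359, -1.8984]), 'joint_velocities': array([-0.0005,  0.0036, -0.0025,  0.0013,  0.0017,  0.0005]), 'effort': array([  0.0188, -79.4726, -37.0726,   0.0143,  -0.0451,   0.0002]), 'ee_pos': array([ 0.4885, -0.1895,  0.154 ]), 'ee_rot': array([-0.0007,  0.0509,  0.9987,  0.0007]), 'contact_force': array([ 0.1789,  0.6991, -3.805 ]), 'torque': array([-0.0291,  0.0447, -0.0472]), 'finger_gap': 0.02293281612547106}
```

View pics/a4.png

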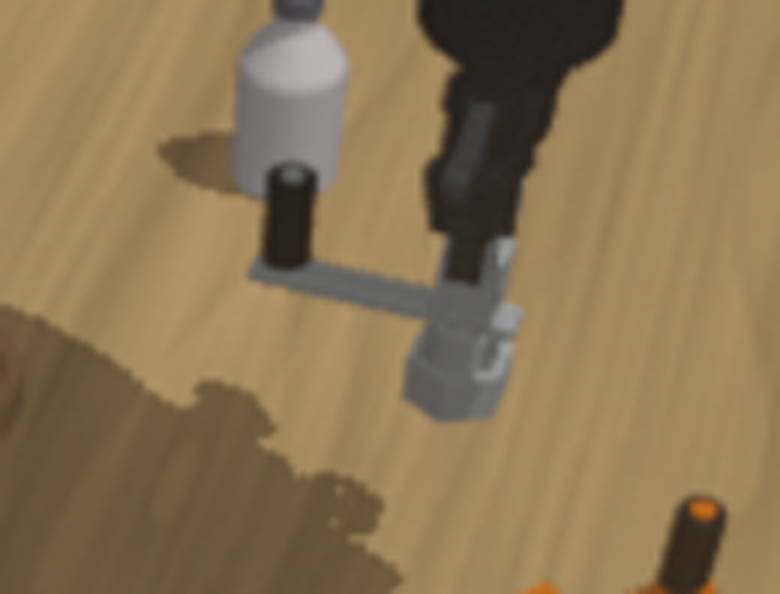

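View pics/a4t.png

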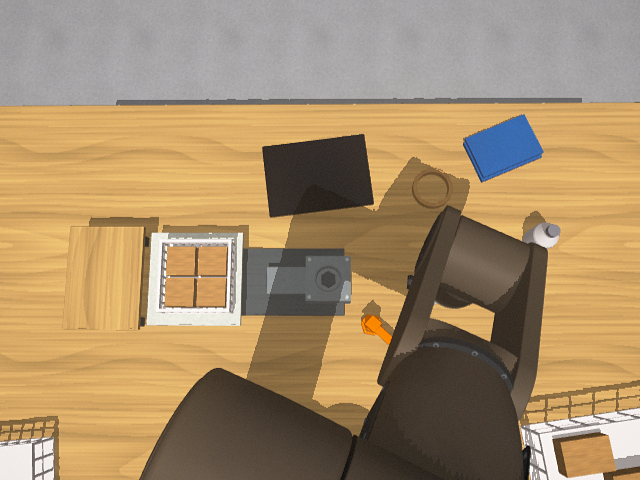

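```bash
python3 -c "
from h import *
import cv2
im=cv2.imread('pics/a4t.png');cv2.imwrite('pics/w2.png',cv2.resize(im[255:305,303:355],None,fx=12,fy=12,interpolation=cv2.INTER_CUBIC))
s=cam('side')
k=atz(s,320+292.5/6-.5,110+173.5/5.4-.5,.106+.0986);k0=atz(s,366.1,172.4,.106)
print(k,k0)
for p in [(445,420),(490,418),(405,395),(412,355)]: print(p,atz(s,320+(p[0]+.5)/6-.5,110+(p[1]+.5)/5.4-.5,.0986))
# predicted hex rim with centre at tcp, yaw -5.6
for a in range(0,360,60):
  y=np.radians(-5.8+30+a); print(a,[round(v,1) for v in (lambda u,v:((u+.5-320)*6,(v+.5-110)*5.4))(*proj(s,[.4885+.0235*np.cos(y),-.1895+.0235*np.sin(y),.0986]))])
"
```

```text
[ 0.5696 -0.2018  0.2046] [ 0.5681 -0.1981  0.106 ]
(445, 420) [ 0.4888 -0.1712  0.0986]
(490, 418) [ 0.4706 -0.1778  0.0986]
(405, 395) [ 0.5085 -0.1831  0.0986]
(412, 355) [ 0.5112 -0.2109  0.0986]
0 [np.float64(400.8), np.float64(399.5)]
60 [np.float64(438.3), np.float64(427.0)]
120 [np.float64(492.3), np.float64(421.9)]
180 [np.float64(507.7), np.float64(389.5)]
240 [np.float64(470.0), np.float64(362.7)]
300 [np.float64(417.1), np.float64(367.6)]
```

View pics/w2.png

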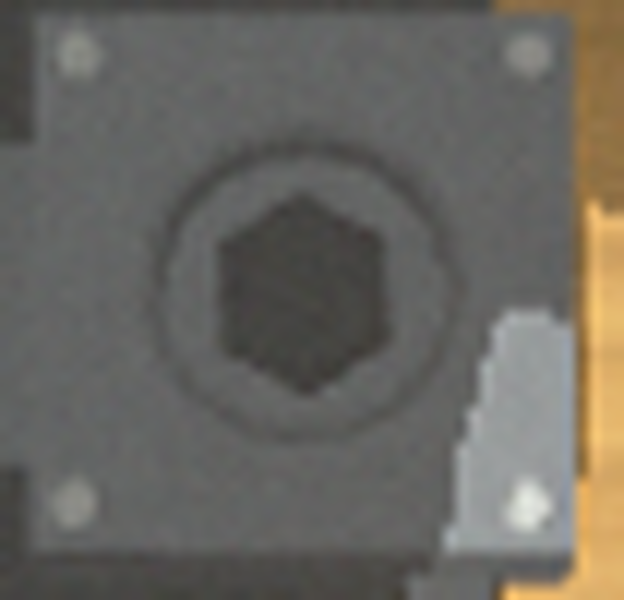

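```bash
python3 -c "
from h import *
t=cam('top')
f=lambda p,z:atz(t,303+(p[0]+.5)/12-.5,255+(p[1]+.5)/12-.5,z)[:2]
V=[(301,192),(218,240),(222,348),(306,397),(388,338),(380,235)]
P=np.array([f(p,.063) for p in V]);c=P.mean(0);print(P,c,(P.max(0)+P.min(0))/2)
d=P-c;a=np.degrees(np.arctan2(d[:,1],d[:,0]));print(a,np.linalg.norm(d,axis=1));print(((a+30)%60-30))
B=[(78,55),(530,55),(530,502),(74,502)]
Q=np.array([f(p,.077) for p in B]);print(Q,Q.mean(0)); print(np.degrees(np.arctan2(*(Q[0]-Q[3])[::-1])),np.degrees(np.arctan2(*(Q[1]-Q[2])[::-1])))
print('circ',f((302,292),.075))
"
```

```text
[[0.5418 0.0207]
 [0.5331 0.0355]
 [0.5138 0.0347]
 [0.505  0.0197]
 [0.5156 0.0051]
 [0.534  0.0065]] [0.5239 0.0204] [0.5234 0.0203]
[   0.9308   58.5336  125.1994 -178.0222 -118.5993  -53.7433] [0.0179 0.0177 0.0175 0.0189 0.0174 0.0172]
[ 0.9308 -1.4664  5.1994  1.9778  1.4007  6.2567]
[[ 0.5645  0.0601]
 [ 0.5644 -0.0202]
 [ 0.4852 -0.0198]
 [ 0.4851  0.0603]] [0.5248 0.0201]
-0.11542500430726096 -0.2392554767478282
circ [0.5224 0.0203]
```

Top crop: the stub hexagon is clear, with vertices at (301,192) and (306,397) and a yaw of about +2.4°. So the crank should sit at about -27.6°, which is tool yaw 152.4°. The held load of 3.8 N matches the crank. Moving over the well.

Request:
{"api": "play_rows", "payload": {
  "commands": [
    [[0, 0.1, -0.1, 0, 0, 0.1, 0], [0, 0.3, -0.3, 0, 0, 0.3, 0], [0, 0.55, -0.46, 0, 0, 0.5, 0], [0, 0.8, -0.46, 0, 0, 0.7, 0], [-0.05, 1, -0.46, 0, 0, 0.73, 0], [-0.05, 1, -0.46, 0, 0, 0.73, 0], [-0.05, 1, -0.46, 0, 0, 0.73, 0]]
  ]
}}

```text
t: 6.3
ee_pos: [0.5036, -0.0905, 0.1997]
ee_rot: [-0.001, 0.239, 0.971, 0.0]
contact_force: [-0.2, -0.4, -3.1]
finger_gap: 0.0234
```

```bash
python3 -c "
from h import *
to([.526,.0186,.2],152.4)"
```

```text
shift [ 0.3076  1.07   -0.0014] turn [ 0.0007 -0.0049 -0.0012] | pos [ 0.5036 -0.0905  0.1997] yaw 152.36278581471643 q6 -1.3269041737605838 t 6.3
```

Request:
{"api": "play_rows", "payload": {
  "commands": [
    [[0.05, 0.15, 0, 0, 0, 0, 0], [0.1, 0.4, 0, 0, 0, 0, 0], [0.2, 0.7, 0, 0, 0, 0, 0], [0.31, 1, 0, 0, 0, 0, 0], [0.31, 1, 0, 0, 0, 0, 0], [0.31, 1, 0, 0, 0, 0, 0], [0.31, 1, 0, 0, 0, 0, 0]]
  ]
}}

```text
t: 7.0
ee_pos: [0.5223, 0.0115, 0.1995]
ee_rot: [-0.002, 0.239, 0.971, 0.0]
contact_force: [-0.3, -0.4, -3.9]
finger_gap: 0.0234
```

```bash
python3 -c "
from h import *
to([.526,.0186,.14],152.4)"
```

```text
shift [-0.0019  0.0802  0.5952] turn [-0.0004 -0.0059 -0.002 ] | pos [0.5223 0.0115 0.1995] yaw 152.33871852278992 q6 -1.1257400895871603 t 7.0
```

Request:
{"api": "play_rows", "payload": {
  "commands": [
    [[0, 0.08, 0.1, 0, 0, 0, 0], [0, 0.08, 0.3, 0, 0, 0, 0], [0, 0.08, 0.5, 0, 0, 0, 0], [0, 0.08, 0.6, 0, 0, 0, 0], [0, 0.08, 0.6, 0, 0, 0, 0], [0, 0.08, 0.6, 0, 0, 0, 0]]
  ]
}}

```text
t: 7.6
ee_pos: [0.5261, 0.0185, 0.1397]
ee_rot: [-0.002, 0.239, 0.971, 0.0]
contact_force: [1.0, 0.3, -4.1]
finger_gap: 0.0233
```

```bash
python3 -c "
from h import *
import cv2
to([.526,.0186,.14],152.4)
s=cam('side');im=s['pixels'][...,::-1].copy()
cv2.imwrite('pics/b1.png',cv2.resize(im[190:290,310:430],None,fx=6.5,fy=6,interpolation=2))
c=cam('top');cv2.imwrite('pics/b1t.png',cv2.resize(c['pixels'][230:330,280:400,::-1],None,fx=5,fy=5,interpolation=2))
p=arm.read_state()['ee_pos']
for a in range(0,360,60):
  y=np.radians(2.4+a); print([round(v,1) for v in (lambda u,v:((u+.5-310)*6.5,(v+.5-190)*6))(*proj(s,[.525+.0235*np.cos(y),.0191+.0235*np.sin(y),p[2]-.0554]))])
y=np.radians(-27.6);print('knob',(lambda u,v:((u+.5-310)*6.5,(v+.5-190)*6))(*proj(s,[.525+.08*np.cos(y),.0191+.08*np.sin(y),p[2]-.0554+.106])))
"
```

```text
shift [ 0.0012  0.0009 -0.0032] turn [-0.0004 -0.006  -0.0029] | pos [0.5261 0.0185 0.1397] yaw 152.31191312116434 q6 -1.1121018116103325 t 7.6
[np.float64(278.4), np.float64(316.2)]
[np.float64(298.8), np.float64(362.2)]
[np.float64(363.6), np.float64(373.7)]
[np.float64(406.5), np.float64(338.7)]
[np.float64(384.8), np.float64(293.3)]
[np.float64(321.5), np.float64(282.4)]
knob (np.float64(183.36747793329016), np.float64(36.37482178160934))
```

View pics/b1.png

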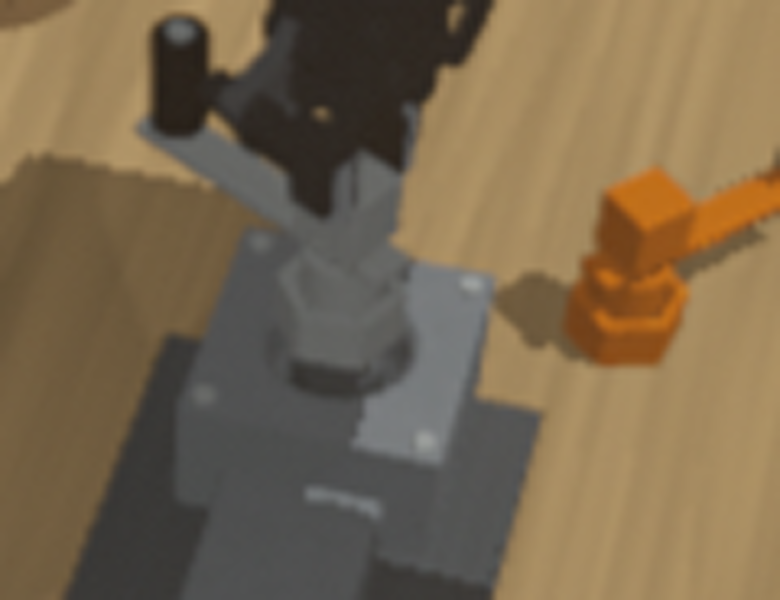

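View pics/b1t.png

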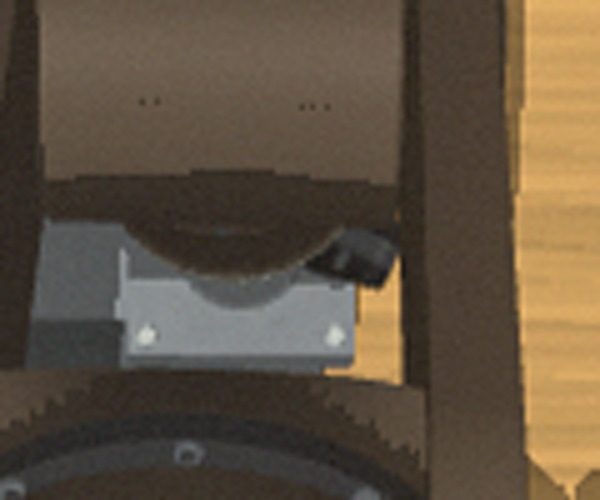

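```bash
python3 -c "
from h import *
s=cam('side')
g=lambda p:(lambda u,v:((u+.5-310)*6.5,(v+.5-190)*6))(*proj(s,p))
print(g([.525,.0191,.075]),g([.526,.0191,.075]),g([.525,.0201,.075]),g([.525,.0191,.076]))
for a in [(1,1),(1,-1),(-1,-1),(-1,1)]: print(a,g([.525+.0403*a[0],.0191+.0403*a[1],.077]))
"
```

```text
(np.float64(340.82993019119766), np.float64(342.80507743799205)) (np.float64(338.15029761650266), np.float64(342.24743984631755)) (np.float64(340.179975048571), np.float64(344.74565205746643)) (np.float64(340.97352394676534), np.float64(341.25831570091566))
(1, 1) (np.float64(204.5828773091333), np.float64(396.3202949089771))
(1, -1) (np.float64(261.52834675939584), np.float64(241.9267671576937))
(-1, -1) (np.float64(473.40773118453757), np.float64(284.85796951609854))
(-1, 1) (np.float64(425.5902864888282), np.float64(443.49221709691506))
```

Side crop: the socket rim (278–410, ~345) sits over the well (268–415), centred within about 1 mm. Lowering towards the stub.

Request:
{"api": "play_rows", "payload": {
  "commands": [
    [[0.007, 0.002, 0.04, 0, 0, 0, 0], [0.007, 0.002, 0.08, 0, 0, 0, 0], [0.007, 0.002, 0.12, 0, 0, 0, 0], [0.007, 0.002, 0.16, 0, 0, 0, 0], [0.007, 0.002, 0.19, 0, 0, 0, 0], [0.007, 0.002, 0.19, 0, 0, 0, 0], [0.007, 0.002, 0.19, 0, 0, 0, 0]]
  ]
}}

```text
t: 8.45
ee_pos: [0.5259, 0.0191, 0.1213]
ee_rot: [-0.001, 0.239, 0.971, 0.0]
contact_force: [-0.3, -0.1, -3.5]
finger_gap: 0.0234
```

```bash
python3 -c "
from h import *
to([.526,.0186,.14],152.4);s=arm.read_state();print(s['contact_force'],s['torque'])"
```

```text
shift [-0.0031 -0.0043 -0.1874] turn [ 0.0007 -0.0037 -0.0022] | pos [0.5259 0.0191 0.1213] yaw 152.33300747673567 q6 -1.1112816414702842 t 8.45
[-0.3299 -0.0783 -3.5057] [0.0112 0.0265 0.0613]
```

No contact yet, inside the well. Feeling down 6 mm.

Request:
{"api": "play_rows", "payload": {
  "commands": [
    [[0, 0, 0.02, 0, 0, 0, 0], [0, 0, 0.04, 0, 0, 0, 0], [0, 0, 0.06, 0, 0, 0, 0], [0, 0, 0.06, 0, 0, 0, 0], [0, 0, 0.06, 0, 0, 0, 0]]
  ]
}}

```text
t: 8.95
ee_pos: [0.5256, 0.0191, 0.1151]
ee_rot: [-0.001, 0.239, 0.971, 0.0]
contact_force: [-0.5, 0.7, -3.2]
finger_gap: 0.0231
```

```bash
python3 -c "
from h import *
to([.526,.0186,.14],152.4);s=arm.read_state();print(s['contact_force'],s['torque'])"
```

```text
shift [-0.005  -0.0028 -0.249 ] turn [ 0.0002 -0.0046 -0.0022] | pos [0.5256 0.0191 0.1151] yaw 152.33269251562683 q6 -1.1113003390114442 t 8.95
[-0.5265  0.6558 -3.1547] [-0.059   0.0487 -0.0587]
```

Request:
{"api": "play_rows", "payload": {
  "commands": [
    [[0, 0, 0.02, 0, 0, 0, 0], [0, 0, 0.04, 0, 0, 0, 0], [0, 0, 0.05, 0, 0, 0, 0], [0, 0, 0.05, 0, 0, 0, 0], [0, 0, 0.05, 0, 0, 0, 0]]
  ]
}}

```text
t: 9.45
ee_pos: [0.5256, 0.0191, 0.1101]
ee_rot: [-0.001, 0.239, 0.971, 0.0]
contact_force: [-0.0, 0.3, -4.0]
finger_gap: 0.023
```

```bash
python3 -c "
from h import *
to([.526,.0186,.14],152.4);s=arm.read_state();print(s['contact_force'],s['torque'])"
```

```text
shift [-0.0051 -0.0027 -0.2994] turn [ 0.0001 -0.0047 -0.0023] | pos [0.5256 0.0191 0.1101] yaw 152.33217544278708 q6 -1.1113177766198343 t 9.45
[-0.0328  0.318  -3.9974] [ 0.0091  0.0479 -0.0237]
```

Eight millimetres past where an unaligned stub would have stopped the rim, and no reaction force, so the hexes are engaged. On down to the floor.

Request:
{"api": "play_rows", "payload": {
  "commands": [
    [[0, 0, 0.02, 0, 0, 0, 0], [0, 0, 0.04, 0, 0, 0, 0], [0, 0, 0.06, 0, 0, 0, 0], [0, 0, 0.08, 0, 0, 0, 0], [0, 0, 0.09, 0, 0, 0, 0], [0, 0, 0.095, 0, 0, 0, 0], [0, 0, 0.1, 0, 0, 0, 0], [0, 0, 0.1, 0, 0, 0, 0]]
  ]
}}

```text
t: 10.25
ee_pos: [0.5259, 0.0192, 0.1006]
ee_rot: [-0.001, 0.239, 0.971, 0.0]
contact_force: [-1.9, 1.1, 5.8]
finger_gap: 0.0231
```

```bash
python3 -c "
from h import *
import cv2
to([.526,.0186,.14],152.4);s=arm.read_state();print(s['contact_force'],s['torque'])
c=cam('side');cv2.imwrite('pics/b2.png',cv2.resize(c['pixels'][190:290,310:430,::-1],None,fx=6.5,fy=6,interpolation=2))
"
```

```text
shift [-0.0028 -0.0049 -0.3945] turn [ 0.0009 -0.0036 -0.0024] | pos [0.5259 0.0192 0.1006] yaw 152.32871367725411 q6 -1.1113427872688098 t 10.25
[-1.8567  1.1318  5.7664] [0.0478 0.4192 0.072 ]
```

View pics/b2.png

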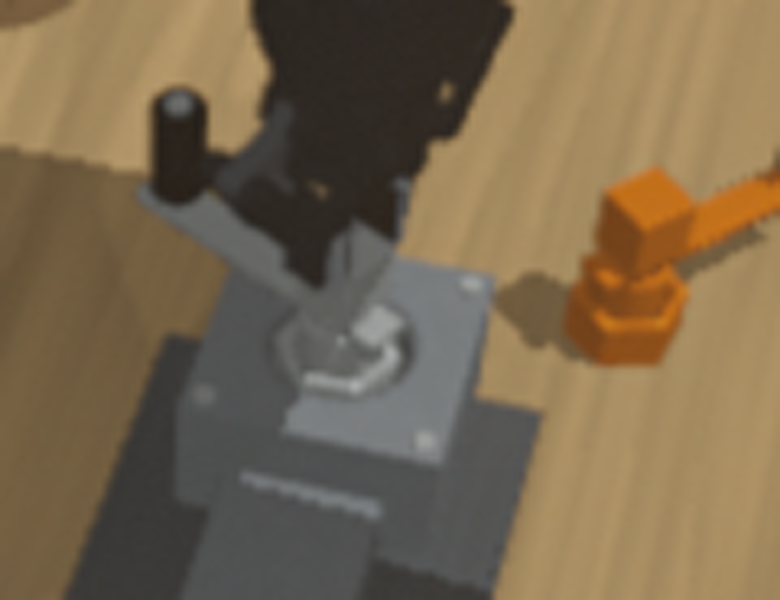

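Seated: the rim height from the TCP is 0.045, the floor reaction is about 10 N, and lateral forces are small. Before winding, I measure the ledge height against the platform, whose known height of 70 mm serves as reference.

```bash
python3 -c "
import cv2
t=cv2.imread('pics/top0.png'); s=cv2.imread('pics/side0.png')
cv2.imwrite('pics/l_t.png',cv2.resize(t[215:340,55:255],None,fx=4,fy=4,interpolation=cv2.INTER_CUBIC))
cv2.imwrite('pics/l_s.png',cv2.resize(s[295:480,205:400],None,fx=4,fy=3.2,interpolation=cv2.INTER_CUBIC))
"
```

```text
(no output)
```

View pics/l_t.png

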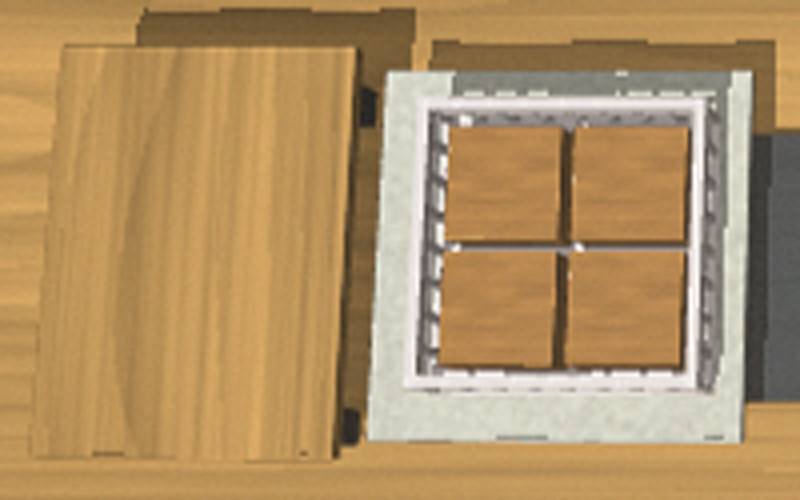

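View pics/l_s.png

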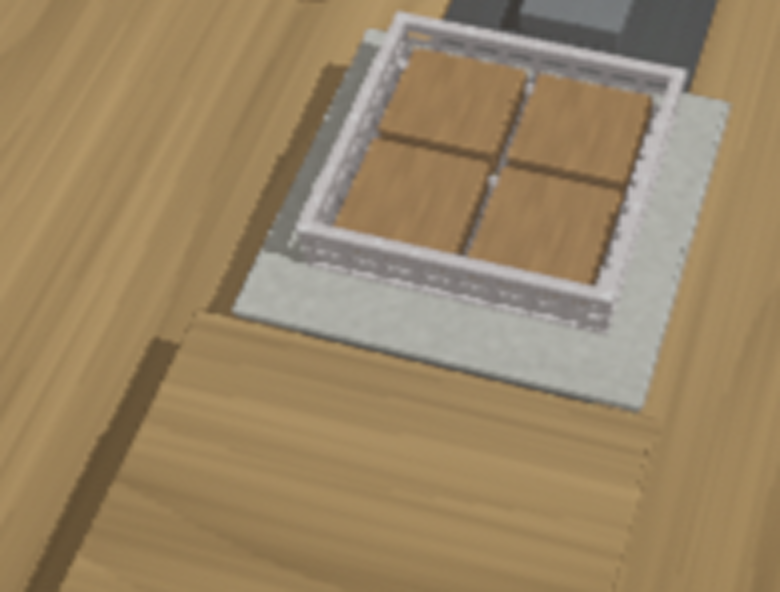

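```bash
python3 -c "
from h import *
from scipy.optimize import brentq
t,s=cam('top'),cam('side')
T=lambda x,y:((x+.5)/4-.5+55,(y+.5)/4-.5+215); S=lambda x,y:((x+.5)/4-.5+205,(y+.5)/3.2-.5+295)
for n,a,b in [('ledge far',(361,46),(198,312)),('ledge near',(337,459),(656,418)),('plat far',(388,71),(234,313)),('plat near',(369,441),(640,408)),('plat nr2',(744,442),(728,103)),('plat fr2',(752,71),(370,30))]:
  print(n,tri(t,T(*a),s,S(*b)))
def L(c,a,b,d):
  return brentq(lambda z:np.linalg.norm(atz(c,*a,z)-atz(c,*b,z))-d,-.1,.4)
print('ledge z top',L(t,T(361,46),T(337,459),.22),L(t,T(65,46),T(33,457),.22),'plat',L(t,T(388,71),T(369,441),.2),L(t,T(752,71),T(744,442),.2),L(t,T(388,71),T(752,71),.2),L(t,T(369,441),T(744,442),.2))
print('side ledge',L(s,S(198,312),S(656,418),.22),'plat',L(s,S(234,313),S(640,408),.2))
"
```

```text
ledge far (array([0.6357, 0.4141, 0.0847]), np.float64(0.0007951497720462364))
ledge near (array([0.4166, 0.4132, 0.0884]), np.float64(0.0029059710090394678))
plat far (array([0.6248, 0.4043, 0.066 ]), np.float64(0.000794906809630368))
plat near (array([0.4259, 0.4035, 0.0671]), np.float64(0.0010122553193475808))
plat nr2 (array([0.426 , 0.2042, 0.0673]), np.float64(0.0016228251682895835))
plat fr2 (array([0.6241, 0.205 , 0.0683]), np.float64(0.0007136266735587593))
ledge z top 0.08495007418978673 0.08226568219688302 plat 0.06471388019669957 0.0639049942147158 0.059119947006474494 0.06259404735450891
side ledge 0.07733664962419007 plat 0.05744487590766442
```

Platform to ledge is about 20 mm, so roughly 2.0 rad. Winding clockwise on the hub with a firm grip, in 30° pieces, watching lateral forces.

Request:
{"api": "play_rows", "payload": {
  "commands": [
    [[0, 0, 0, 0, 0, 0, 0], [0, 0, 0, 0, 0, 0, 0], [0, 0, 0, 0, 0, 0, 0], [0, 0, 0, 0, 0, 0.1, 0], [0, 0, 0, 0, 0, 0.25, 0], [0, 0, 0, 0, 0, 0.4, 0], [0, 0, 0, 0, 0, 0.5, 0], [0, 0, 0, 0, 0, 0.5, 0]]
  ],
  "newtons": 120
}}

```text
t: 11.2
ee_pos: [0.5257, 0.0192, 0.1007]
ee_rot: [-0.001, 0.364, 0.931, 0.0]
contact_force: [-2.1, 1.0, 6.9]
finger_gap: 0.0218
```

```bash
python3 -c "
from h import *
to([.525,.0191,.1006],152.4);s=arm.read_state();print(s['contact_force'],s['torque'],s['effort'][5])"
```

```text
shift [ 0.0049 -0.0057  0.0009] turn [-0.0002 -0.0038 -0.5051] | pos [0.5257 0.0192 0.1007] yaw 137.2476517625252 q6 -0.8477466189170031 t 11.2
[-2.0976  0.9801  6.8808] [-0.0947  0.665   0.4681] 1.9622408598661423
```

Request:
{"api": "play_rows", "payload": {
  "commands": [
    [[0, 0, 0, 0, 0, 0.15, 0], [0, 0, 0, 0, 0, 0.3, 0], [0, 0, 0, 0, 0, 0.45, 0], [0, 0, 0, 0, 0, 0.6, 0], [0, 0, 0, 0, 0, 0.75, 0], [0, 0, 0, 0, 0, 0.9, 0], [0, 0, 0, 0, 0, 1, 0], [0, 0, 0, 0, 0, 1, 0]]
  ]
}}

```text
t: 12.0
ee_pos: [0.5254, 0.0192, 0.1007]
ee_rot: [-0.001, 0.593, 0.805, -0.0]
contact_force: [-2.2, 1.6, 4.7]
finger_gap: 0.0219
```

```bash
python3 -c "
from h import *
import cv2
to([.525,.0191,.1006],152.4);s=arm.read_state();print(s['contact_force'],s['torque'],s['finger_gap'])
c=cam('side');cv2.imwrite('pics/d1.png',c['pixels'][...,::-1])"
```

```text
shift [ 0.0002 -0.0045  0.001 ] turn [-0.0021 -0.0043 -1.5061] | pos [0.5254 0.0192 0.1007] yaw 107.2179416351151 q6 -0.3234617070145851 t 12.0
[-2.2078  1.6238  4.6595] [0.1536 0.8289 0.3707] 0.021861999984083866
```

View pics/d1.png

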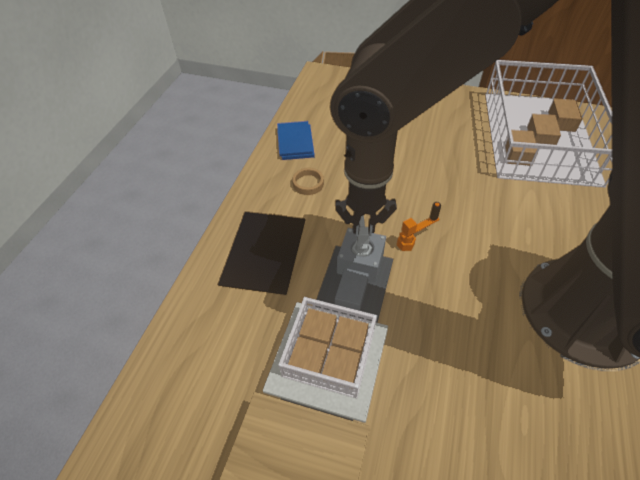

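Winding works: the crank has turned 45° with small side forces. Continuing.

Request:
{"api": "play_rows", "payload": {
  "commands": [
    [[0, 0, 0, 0, 0, 0.15, 0], [0, 0, 0, 0, 0, 0.3, 0], [0, 0, 0, 0, 0, 0.45, 0], [0, 0, 0, 0, 0, 0.6, 0], [0, 0, 0, 0, 0, 0.75, 0], [0, 0, 0, 0, 0, 0.9, 0], [0, 0, 0, 0, 0, 1, 0], [0, 0, 0, 0, 0, 1, 0]]
  ]
}}

```text
t: 12.85
ee_pos: [0.5253, 0.0194, 0.1007]
ee_rot: [-0.001, 0.781, 0.625, -0.001]
contact_force: [-3.1, 2.8, 4.1]
finger_gap: 0.0221
```

```bash
python3 -c "
from h import *
to([.525,.0191,.1006],152.4);s=arm.read_state();print(s['contact_force'],s['torque'],s['finger_gap'])"
```

```text
shift [-0.0032 -0.0019  0.0007] turn [-0.0037 -0.0044 -2.5009] | pos [0.5253 0.0194 0.1007] yaw 77.37275424106299 q6 0.19737329701421452 t 12.85
[-3.1114  2.7908  4.0532] [0.5308 0.7779 0.4252] 0.022113036603372088
```

Request:
{"api": "play_rows", "payload": {
  "commands": [
    [[0, 0, 0, 0, 0, 0.15, 0], [0, 0, 0, 0, 0, 0.3, 0], [0, 0, 0, 0, 0, 0.45, 0], [0, 0, 0, 0, 0, 0.6, 0], [0, 0, 0, 0, 0, 0.75, 0], [0, 0, 0, 0, 0, 0.9, 0], [0, 0, 0, 0, 0, 1, 0], [0, 0, 0, 0, 0, 1, 0]]
  ]
}}

```text
t: 13.65
ee_pos: [0.5252, 0.0195, 0.1006]
ee_rot: [-0.001, 0.915, 0.402, -0.001]
contact_force: [-2.7, 3.8, 3.7]
finger_gap: 0.0216
```

```bash
python3 -c "
from h import *
import cv2
to([.525,.0191,.1006],152.4);s=arm.read_state();print(s['contact_force'],s['torque'],s['finger_gap'])
s=cam('side')['pixels'][...,::-1]; t=cam('top')['pixels'][...,::-1]
cv2.imwrite('pics/m_t.png',cv2.resize(t[215:340,55:255],None,fx=4,fy=4,interpolation=cv2.INTER_CUBIC))
cv2.imwrite('pics/m_s.png',cv2.resize(s[295:480,205:400],None,fx=4,fy=3.2,interpolation=cv2.INTER_CUBIC))
cv2.imwrite('pics/m_c.png',cv2.resize(s[170:290,310:430],None,fx=5,fy=5,interpolation=cv2.INTER_CUBIC))
"
```

```text
shift [-0.0047  0.0015  0.0001] turn [-0.0051 -0.0041 -3.4979] | pos [0.5252 0.0195 0.1006] yaw 47.46166111607695 q6 0.7193110916514317 t 13.65
[-2.6831  3.7789  3.7109] [0.8851 0.5784 0.3675] 0.021628290519584304
```

View pics/m_t.png

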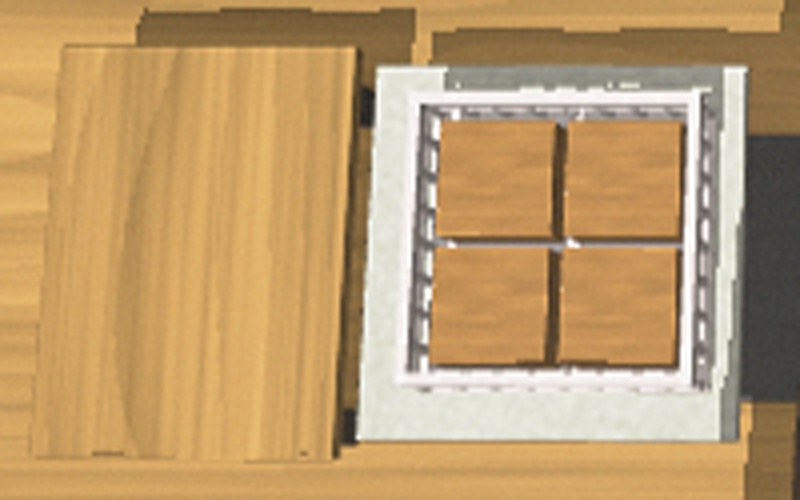

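View pics/m_s.png

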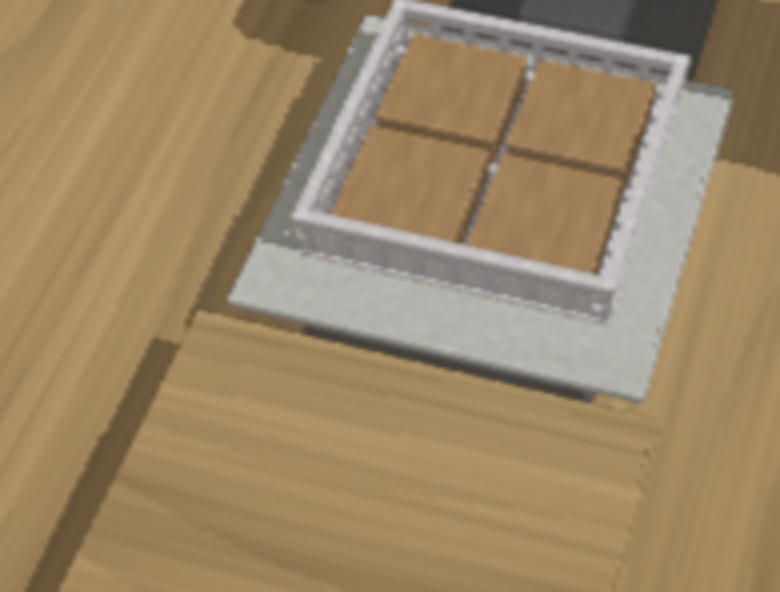

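View pics/m_c.png

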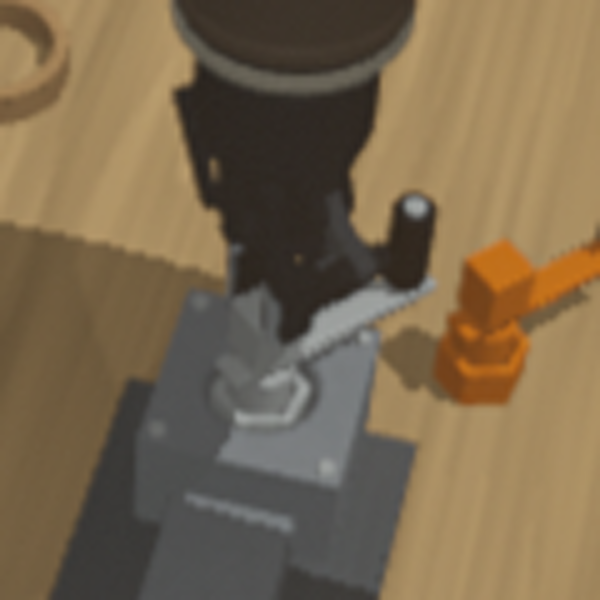

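```bash
python3 -c "
from h import *
t,s=cam('top'),cam('side')
T=lambda x,y:((x+.5)/4-.5+55,(y+.5)/4-.5+215); S=lambda x,y:((x+.5)/4-.5+205,(y+.5)/3.2-.5+295)
for n,a,b in [('plat far',(377,66),(229,303)),('plat near',(357,441),(643,400)),('plat nr2',(740,441),(732,97)),('plat fr2',(748,66),(372,15))]:
  print(n,tri(t,T(*a),s,S(*b)))
print(s['cx'] and atz(s,310+(415.5)/5-.5,170+206.5/5-.5,.151))
# platform known xy: fit z from edges: near-ledge edge y~.4039, x .625/.426
for z in (.080,.0825,.085,.0875,.09,.0925):
  print(z,[np.round(((u+.5-55)*4-.5,(v+.5-215)*4-.5),0) for u,v in [proj(t,[.6248,.4039,z]),proj(t,[.426,.4039,z])]],[np.round(((u+.5-205)*4-.5,(v+.5-295)*3.2-.5),0) for u,v in [proj(s,[.6248,.4039,z]),proj(s,[.426,.4039,z])]])
"
```

```text
plat far (array([0.6244, 0.4049, 0.0841]), np.float64(9.999746231553744e-05))
plat near (array([0.4252, 0.4044, 0.085 ]), np.float64(0.001237345859296161))
plat nr2 (array([0.4254, 0.2047, 0.0774]), np.float64(0.0002665258936619196))
plat fr2 (array([0.6226, 0.2042, 0.0876]), np.float64(0.0017681496309466115))
[ 0.472  -0.0431  0.151 ]
0.08 [array([381.,  67.]), array([361., 439.])] [array([230., 304.]), array([642., 402.])]
0.0825 [array([380.,  66.]), array([360., 439.])] [array([229., 302.]), array([643., 401.])]
0.085 [array([378.,  65.]), array([358., 438.])] [array([229., 301.]), array([643., 399.])]
0.0875 [array([377.,  64.]), array([357., 438.])] [array([228., 299.]), array([643., 398.])]
0.09 [array([376.,  63.]), array([355., 438.])] [array([227., 297.]), array([644., 396.])]
0.0925 [array([374.,  62.]), array([354., 438.])] [array([227., 296.]), array([644., 395.])]
```

```bash
python3 -c "
from h import *
import cv2
s=np.mean([cam('side')['pixels'][...,::-1].astype(float) for _ in range(4)],0).astype('uint8'); t=np.mean([cam('top')['pixels'][...,::-1].astype(float) for _ in range(4)],0).astype('uint8')
cv2.imwrite('pics/n_s.png',s);cv2.imwrite('pics/n_t.png',t)
f=lambda im,x,y,w,h:cv2.resize(im[y:y+h,x:x+w],None,fx=12,fy=12,interpolation=cv2.INTER_CUBIC)
a=np.hstack([f(s,244,375,32,32),f(s,347,405,32,32)]);b=np.hstack([f(t,130,212,32,20),f(t,125,315,32,20)])
cv2.imwrite('pics/n1.png',a);cv2.imwrite('pics/n2.png',b)
"
```

```text
(no output)
```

View pics/n1.png

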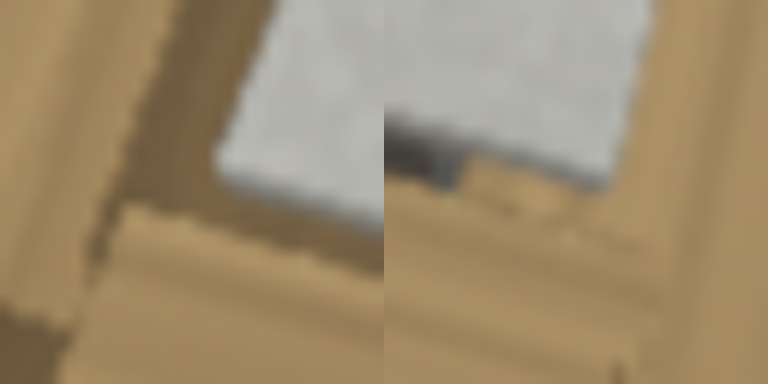

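View pics/n2.png

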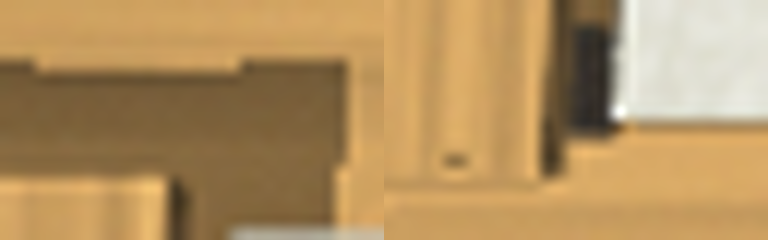

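```bash
python3 -c "
from h import *
t,s=cam('top'),cam('side')
g=lambda p,o:((p[0]+.5)/12-.5+o[0],(p[1]+.5)/12-.5+o[1])
A,B,C,D=(244,375),(347,405),(130,212),(125,315)
for n,a,b in [('ledge far',g((170,177),C),g((122,205),A)),('ledge near',g((161,183),D),g((261,250),B)),('plat far',g((232,232),C),g((218,165),A)),('plat near',g((233,125),D),g((224,178),B))]:
  print(n,tri(t,a,s,b))
  # x-free estimate using only y,z at fixed y
"
```

```text
ledge far (array([0.6348, 0.4149, 0.0901]), np.float64(0.0019149895214420698))
ledge near (array([0.4164, 0.4143, 0.0909]), np.float64(0.004369310274764344))
plat far (array([0.6245, 0.4041, 0.087 ]), np.float64(0.00021370118270794638))
plat near (array([0.4253, 0.4041, 0.0853]), np.float64(0.001816825418699784))
```

```bash
cat > prof.py <<'E'
from h import *
import cv2,sys
def profs(z0=.09,n=4):
    out={}
    for name in("side","top"):
        cs=[cam(name) for _ in range(n)]; c=cs[0]; im=np.mean([k["pixels"].astype(float) for k in cs],0).astype(np.float32)
        ys=np.arange(.385,.435,.00025); xs=np.linspace(.45,.60,80)
        M=np.array([[proj(c,[x,y,z0]) for y in ys] for x in xs],np.float32)
        P=cv2.remap(im,M[...,0],M[...,1],cv2.INTER_CUBIC); out[name]=(c,ys,xs,P)
    return out
if __name__=="__main__":
    o=profs()
    rows=[]
    for n in o:
        P=o[n][3]; rows.append(cv2.resize(np.clip(P,0,255).astype('uint8')[...,::-1],(800,280),interpolation=0))
        m=P.mean(0); 
        for i in range(0,200,4): print(n,round(o[n][1][i],4),m[i].round(0))
    cv2.imwrite(sys.argv[1],np.vstack(rows))
E
python3 prof.py pics/p1.png
```

```text
side 0.385 [179. 179. 172.]
side 0.386 [179. 179. 172.]
side 0.387 [179. 179. 172.]
side 0.388 [179. 179. 172.]
side 0.389 [179. 179. 172.]
side 0.39 [179. 179. 172.]
side 0.391 [179. 179. 172.]
side 0.392 [178. 179. 172.]
side 0.393 [178. 179. 171.]
side 0.394 [178. 178. 171.]
side 0.395 [178. 178. 171.]
side 0.396 [178. 178. 171.]
side 0.397 [178. 178. 171.]
side 0.398 [178. 178. 171.]
side 0.399 [178. 178. 171.]
side 0.4 [178. 179. 171.]
side 0.401 [179. 179. 172.]
side 0.402 [180. 180. 173.]
side 0.403 [179. 179. 172.]
side 0.404 [172. 172. 165.]
side 0.405 [157. 157. 149.]
side 0.406 [138. 137. 130.]
side 0.407 [118. 117. 110.]
side 0.408 [100.  97.  90.]
side 0.409 [87. 83. 75.]
side 0.41 [78. 73. 65.]
side 0.411 [74. 68. 61.]
side 0.412 [75. 69. 61.]
side 0.413 [87. 78. 65.]
side 0.414 [118. 101.  76.]
side 0.415 [150. 126.  90.]
side 0.416 [166. 140.  99.]
side 0.417 [170. 143. 101.]
side 0.418 [167. 140.  99.]
side 0.419 [162. 136.  96.]
side 0.42 [158. 133.  94.]
side 0.421 [157. 132.  93.]
side 0.422 [158. 133.  93.]
side 0.423 [159. 134.  94.]
side 0.424 [160. 135.  95.]

[... 913 characters left out ...]
100.  61.]
top 0.409 [129. 102.  63.]
top 0.41 [124.  98.  61.]
top 0.411 [112.  88.  55.]
top 0.412 [98. 78. 48.]
top 0.413 [87. 69. 43.]
top 0.414 [88. 69. 44.]
top 0.415 [119.  94.  58.]
top 0.416 [174. 136.  82.]
top 0.417 [218. 171. 102.]
top 0.418 [230. 180. 108.]
top 0.419 [223. 174. 105.]
top 0.42 [213. 166. 100.]
top 0.421 [203. 159.  96.]
top 0.422 [197. 154.  93.]
top 0.423 [195. 153.  92.]
top 0.424 [198. 155.  93.]
top 0.425 [202. 158.  95.]
top 0.426 [203. 159.  95.]
top 0.427 [205. 160.  96.]
top 0.428 [209. 163.  98.]
top 0.429 [212. 166.  99.]
top 0.43 [213. 166. 100.]
top 0.431 [212. 166. 100.]
top 0.432 [209. 164.  98.]
top 0.433 [204. 160.  96.]
top 0.434 [198. 155.  93.]
```

View pics/p1.png

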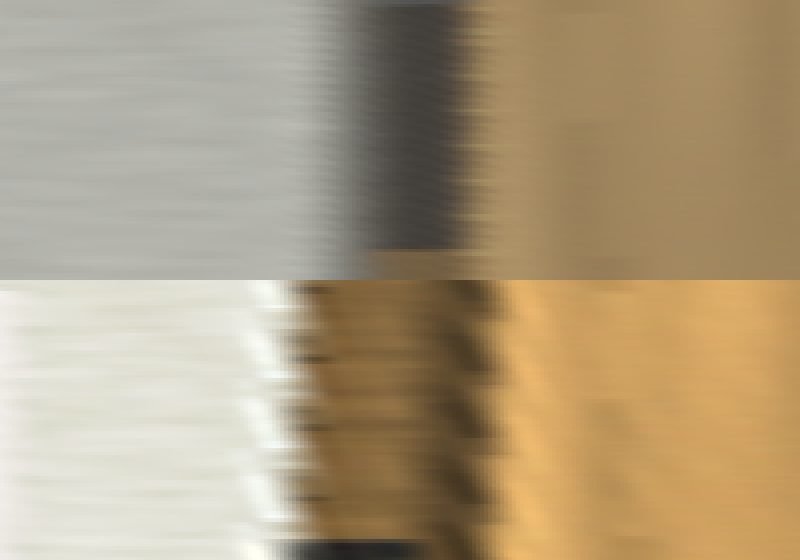

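```bash
python3 - <<'E'
from h import *
import cv2
def edges(files,z0,lo,hi):
    for name,f in files:
        c=cam(name); im=cv2.imread(f)[...,::-1].astype(np.float32) if f else np.mean([cam(name)["pixels"].astype(np.float32) for _ in range(4)],0)
        ys=np.arange(lo,hi,.0005); xs=np.linspace(.46,.59,80)
        M=np.array([[proj(c,[x,y,z0]) for y in ys] for x in xs],np.float32)
        m=cv2.remap(im,M[...,0],M[...,1],cv2.INTER_CUBIC).mean(0)[:,0]
        print(name,z0,' '.join(f"{y*1e3:.1f}:{v:.0f}" for y,v in zip(ys,m)))
F=[("side","pics/side0.png"),("top","pics/top0.png")]
print("start plat"); edges(F,.07,.400,.412)
print("start ledge"); edges(F,.09,.409,.420)
print("now plat at .088"); edges([("side",None),("top",None)],.088,.400,.412)
E
```

```text
start plat
side 0.07 400.0:173 400.5:173 401.0:173 401.5:173 402.0:173 402.5:170 403.0:166 403.5:159 404.0:151 404.5:141 405.0:131 405.5:120 406.0:109 406.5:101 407.0:99 407.5:103 408.0:113 408.5:127 409.0:140 409.5:151 410.0:158 410.5:162 411.0:163 411.5:163
top 0.07 400.0:212 400.5:214 401.0:217 401.5:220 402.0:222 402.5:219 403.0:209 403.5:193 404.0:173 404.5:153 405.0:135 405.5:123 406.0:117 406.5:115 407.0:116 407.5:118 408.0:119 408.5:119 409.0:120 409.5:120 410.0:120 410.5:121 411.0:121 411.5:121
start ledge
side 0.09 409.0:166 409.5:160 410.0:151 410.5:142 411.0:131 411.5:120 412.0:109 412.5:101 413.0:99 413.5:104 414.0:115 414.5:129 415.0:143 415.5:153 416.0:159 416.5:162 417.0:163 417.5:163 418.0:161 418.5:158 419.0:156 419.5:154 420.0:153
top 0.09 409.0:124 409.5:122 410.0:117 410.5:111 411.0:104 411.5:97 412.0:90 412.5:83 413.0:79 413.5:77 414.0:81 414.5:91 415.0:109 415.5:132 416.0:158 416.5:181 417.0:199 417.5:209 418.0:212 418.5:209 419.0:204 419.5:199 420.0:194
now plat at .088
side 0.088 400.0:178 400.5:179 401.0:179 401.5:179 402.0:179 402.5:178 403.0:175 403.5:170 404.0:163 404.5:155 405.0:146 405.5:136 406.0:126 406.5:116 407.0:106 407.5:97 408.0:90 408.5:83 409.0:78 409.5:74 410.0:71 410.5:70 411.0:70 411.5:72
top 0.088 400.0:228 400.5:230 401.0:233 401.5:236 402.0:236 402.5:230 403.0:217 403.5:198 404.0:176 404.5:156 405.0:140 405.5:130 406.0:126 406.5:126 407.0:128 407.5:130 408.0:132 408.5:133 409.0:135 409.5:136 410.0:134 410.5:130 411.0:124 411.5:117
```

Averaged edge profiles put the platform at about 0.087 and the ledge at about 0.091, so roughly 4 mm remains. That agrees with the corner triangulation. Winding 21° more.

Request:
{"api": "play_rows", "payload": {
  "commands": [
    [[0, 0, 0, 0, 0, 0.15, 0], [0, 0, 0, 0, 0, 0.3, 0], [0, 0, 0, 0, 0, 0.45, 0], [0, 0, 0, 0, 0, 0.6, 0], [0, 0, 0, 0, 0, 0.7, 0], [0, 0, 0, 0, 0, 0.7, 0], [0, 0, 0, 0, 0, 0.7, 0]]
  ]
}}

```text
t: 16.15
ee_pos: [0.5253, 0.0195, 0.1006]
ee_rot: [-0.001, 0.973, 0.229, -0.001]
contact_force: [-2.2, 4.7, 1.3]
finger_gap: 0.0219
```

```bash
python3 - <<'E'
from h import *
import cv2
to([.525,.0191,.1006],47)
S=arm.read_state();print(S['contact_force'],S['torque'])
for name in("side","top"):
    c=cam(name); im=np.mean([cam(name)["pixels"].astype(np.float32) for _ in range(4)],0)
    cv2.imwrite(f'pics/q_{name}.png',im[...,::-1])
    for z0 in (.09,):
        ys=np.arange(.400,.420,.0005); xs=np.linspace(.46,.59,80)
        M=np.array([[proj(c,[x,y,z0]) for y in ys] for x in xs],np.float32)
        m=cv2.remap(im,M[...,0],M[...,1],cv2.INTER_CUBIC).mean(0)[:,0]
        print(name,z0,' '.join(f"{y*1e3:.1f}:{v:.0f}" for y,v in zip(ys,m)))
s=cv2.imread('pics/q_side.png');cv2.imwrite('pics/q1.png',cv2.resize(s[295:480,205:400],None,fx=4,fy=3.2,interpolation=cv2.INTER_CUBIC))
E
```

```text
shift [-0.0045  0.0019  0.0002] turn [-0.0049  0.0022 -0.685 ] | pos [0.5253 0.0195 0.1006] yaw 26.449781570609833 q6 1.0860098244035958 t 16.15
[-2.2336  4.7321  1.2629] [1.2053 0.3946 0.3098]
side 0.09 400.0:178 400.5:179 401.0:179 401.5:179 402.0:178 402.5:175 403.0:169 403.5:162 404.0:154 404.5:145 405.0:135 405.5:125 406.0:115 406.5:105 407.0:97 407.5:89 408.0:83 408.5:78 409.0:75 409.5:73 410.0:71 410.5:71 411.0:70 411.5:70 412.0:72 412.5:76 413.0:85 413.5:98 414.0:116 414.5:134 415.0:149 415.5:160 416.0:166 416.5:169 417.0:169 417.5:168 418.0:166 418.5:164 419.0:161 419.5:159
top 0.09 400.0:226 400.5:227 401.0:230 401.5:234 402.0:237 402.5:236 403.0:229 403.5:215 404.0:195 404.5:173 405.0:153 405.5:138 406.0:129 406.5:127 407.0:127 407.5:130 408.0:132 408.5:134 409.0:134 409.5:133 410.0:128 410.5:122 411.0:114 411.5:106 412.0:99 412.5:92 413.0:87 413.5:85 414.0:90 414.5:101 415.0:120 415.5:146 416.0:174 416.5:199 417.0:217 417.5:227 418.0:230 418.5:228 419.0:223 419.5:217[ WARN:0@5.558] global loadsave.cpp:1063 imwrite_ Unsupported depth image for selected encoder is fallbacked to CV_8U.
```

View pics/q1.png

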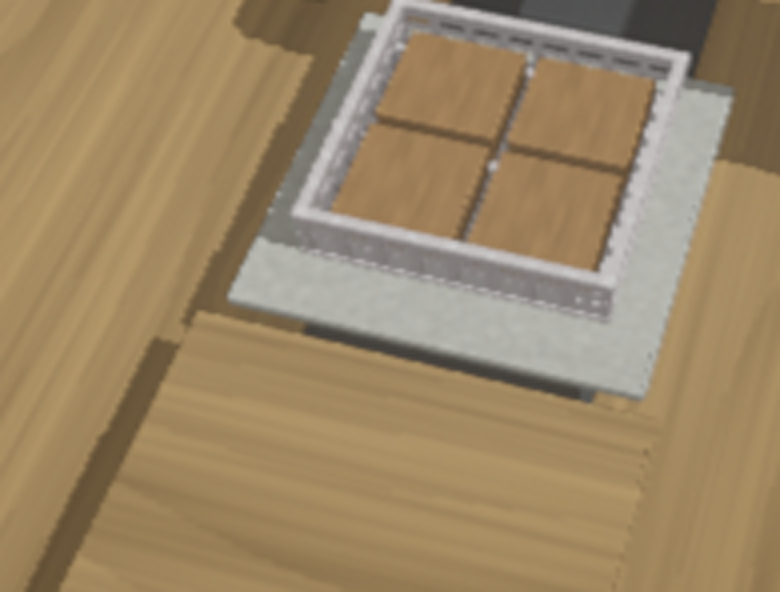

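The platform now measures about 0.0905 and the ledge about 0.0917. Adding 6°, then I'll let go and check.

Request:
{"api": "play_rows", "payload": {
  "commands": [
    [[0, 0, 0, 0, 0, 0.1, 0], [0, 0, 0, 0, 0, 0.2, 0], [0, 0, 0, 0, 0, 0.22, 0], [0, 0, 0, 0, 0, 0.22, 0], [0, 0, 0, 0, 0, 0.22, 0]]
  ]
}}

```text
t: 17.15
ee_pos: [0.5254, 0.0195, 0.1006]
ee_rot: [-0.001, 0.985, 0.173, -0.001]
contact_force: [-1.6, 4.5, 2.1]
finger_gap: 0.0218
```

Request:
{"api": "play_rows", "payload": {
  "commands": [
    [[0, 0, 0, 0, 0, 0, 30], [0, 0, 0, 0, 0, 0, 60], [0, 0, 0, 0, 0, 0, 80], [0, 0, 0, 0, 0, 0, 100], [0, 0, 0, 0, 0, 0, 100], [0, 0, 0, 0, 0, 0, 100], [0, 0, 0, 0, 0, 0, 100]]
  ]
}}

```text
t: 17.85
ee_pos: [0.5255, 0.0195, 0.1007]
ee_rot: [-0.001, 0.985, 0.173, -0.001]
contact_force: [-0.8, 0.5, -0.9]
finger_gap: 0.0855
```

```bash
python3 - <<'E'
from h import *
import cv2
to([.525,.0191,.2],30)
S=arm.read_state();print(S['contact_force'],S['torque'],S['finger_gap'])
for name in("side","top"):
    c=cam(name); im=np.mean([cam(name)["pixels"].astype(np.float32) for _ in range(4)],0)
    cv2.imwrite(f'pics/r_{name}.png',im[...,::-1].astype('uint8'))
    ys=np.arange(.401,.418,.0005); xs=np.linspace(.46,.59,80)
    M=np.array([[proj(c,[x,y,.09]) for y in ys] for x in xs],np.float32)
    m=cv2.remap(im,M[...,0],M[...,1],cv2.INTER_CUBIC).mean(0)[:,0]
    print(name,' '.join(f"{y*1e3:.1f}:{v:.0f}" for y,v in zip(ys,m)))
s=cv2.imread('pics/r_side.png');cv2.imwrite('pics/r1.png',cv2.resize(s[170:290,310:430],None,fx=5,fy=5,interpolation=cv2.INTER_CUBIC))
E
```

```text
shift [-0.0076  0.     -0.9935] turn [-0.0042  0.0025 -0.3342] | pos [0.5255 0.0195 0.1007] yaw 19.973878984856434 q6 1.1989441437607293 t 17.85
[-0.7569  0.5482 -0.8763] [-0.0266  0.0313  0.0044] 0.08545003216769878
side 401.0:179 401.5:178 402.0:176 402.5:171 403.0:165 403.5:157 404.0:148 404.5:138 405.0:128 405.5:118 406.0:109 406.5:100 407.0:92 407.5:85 408.0:80 408.5:76 409.0:73 409.5:72 410.0:71 410.5:71 411.0:70 411.5:70 412.0:72 412.5:76 413.0:85 413.5:99 414.0:116 414.5:134 415.0:149 415.5:160 416.0:166 416.5:169 417.0:169 417.5:168
top 401.0:228 401.5:232 402.0:235 402.5:237 403.0:234 403.5:224 404.0:208 404.5:188 405.0:166 405.5:147 406.0:135 406.5:128 407.0:127 407.5:128 408.0:131 408.5:133 409.0:134 409.5:133 410.0:128 410.5:122 411.0:114 411.5:106 412.0:98 412.5:92 413.0:87 413.5:86 414.0:90 414.5:101 415.0:120 415.5:146 416.0:174 416.5:199 417.0:217 417.5:228
```

View pics/r1.png

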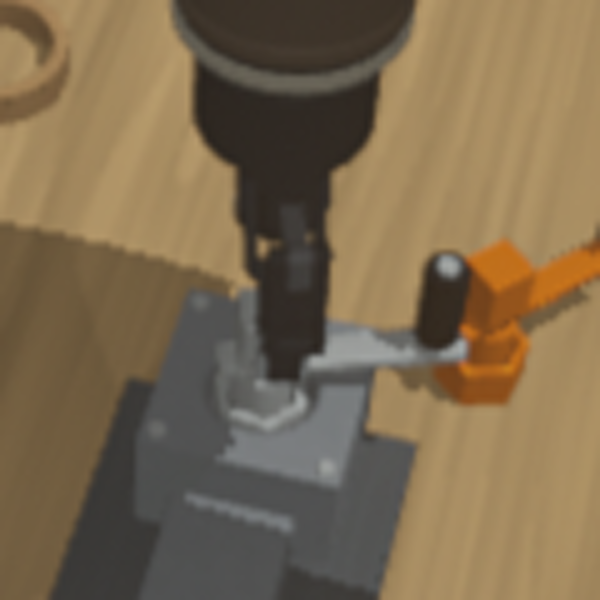

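Platform about 0.0916, ledge about 0.092: level within about 1 mm. Retreating straight up.

Request:
{"api": "play_rows", "payload": {
  "commands": [
    [[0, 0, -0.1, 0, 0, 0, 100], [0, 0, -0.25, 0, 0, 0, 100], [0, 0, -0.5, 0, 0, 0, 100], [0, 0, -0.75, 0, 0, 0, 100], [0, 0, -1, 0, 0, 0, 100], [0, 0, -1, 0, 0, 0, 100], [0, 0, -1, 0, 0, 0, 100], [0, 0, -1, 0, 0, 0, 100]]
  ]
}}

```text
t: 19.15
ee_pos: [0.5251, 0.0194, 0.2002]
ee_rot: [-0.001, 0.985, 0.173, -0.001]
contact_force: [-1.0, 0.6, 0.2]
finger_gap: 0.0853
```

Request:
{"api": "play_rows", "payload": {
  "commands": [
    [[-0.3, 0, -0.3, 0, 0, 0, 100], [-0.6, 0, -0.5, 0, 0, 0, 100], [-0.8, 0.4, -0.5, 0, 0, 0, 100], [-0.8, 0.8, -0.5, 0, 0, 0, 100], [-0.8, 1, -0.5, 0, 0, 0, 100], [-0.8, 1, -0.5, 0, 0, 0, 100]]
  ]
}}

```text
t: 19.75
ee_pos: [0.4846, -0.1042, 0.2493]
ee_rot: [-0.001, 0.985, 0.172, -0.002]
contact_force: [0.2, 0.2, -0.8]
finger_gap: 0.0852
```

```bash
python3 - <<'E'
from h import *
import cv2
to([.525,.0191,.2],30)
for name in("side","top"):
    c=cam(name); im=np.mean([cam(name)["pixels"].astype(np.float32) for _ in range(4)],0)
    cv2.imwrite(f'pics/s_{name}.png',im[...,::-1].astype('uint8'))
    ys=np.arange(.401,.418,.0005); xs=np.linspace(.46,.59,80)
    M=np.array([[proj(c,[x,y,.09]) for y in ys] for x in xs],np.float32)
    m=cv2.remap(im,M[...,0],M[...,1],cv2.INTER_CUBIC).mean(0)[:,0]
    print(name,' '.join(f"{y*1e3:.1f}:{v:.0f}" for y,v in zip(ys,m)))
s=cv2.imread('pics/s_side.png');cv2.imwrite('pics/s1.png',cv2.resize(s[170:290,310:430],None,fx=5,fy=5,interpolation=cv2.INTER_CUBIC))
E
```

```text
shift [ 0.8002 -1.021   0.4934] turn [-0.0055  0.0058 -0.3388] | pos [ 0.4846 -0.1042  0.2493] yaw 19.83629810176778 q6 0.9513899191607339 t 19.75
side 401.0:173 401.5:172 402.0:170 402.5:165 403.0:159 403.5:151 404.0:142 404.5:133 405.0:123 405.5:113 406.0:104 406.5:95 407.0:87 407.5:81 408.0:76 408.5:72 409.0:70 409.5:68 410.0:68 410.5:67 411.0:67 411.5:67 412.0:68 412.5:72 413.0:80 413.5:94 414.0:111 414.5:128 415.0:143 415.5:154 416.0:160 416.5:162 417.0:163 417.5:162
top 401.0:230 401.5:233 402.0:236 402.5:238 403.0:235 403.5:226 404.0:209 404.5:189 405.0:167 405.5:149 406.0:136 406.5:130 407.0:128 407.5:130 408.0:133 408.5:135 409.0:135 409.5:134 410.0:130 410.5:123 411.0:115 411.5:107 412.0:100 412.5:93 413.0:88 413.5:86 414.0:91 414.5:102 415.0:121 415.5:147 416.0:175 416.5:200 417.0:219 417.5:229
```

View pics/s1.png

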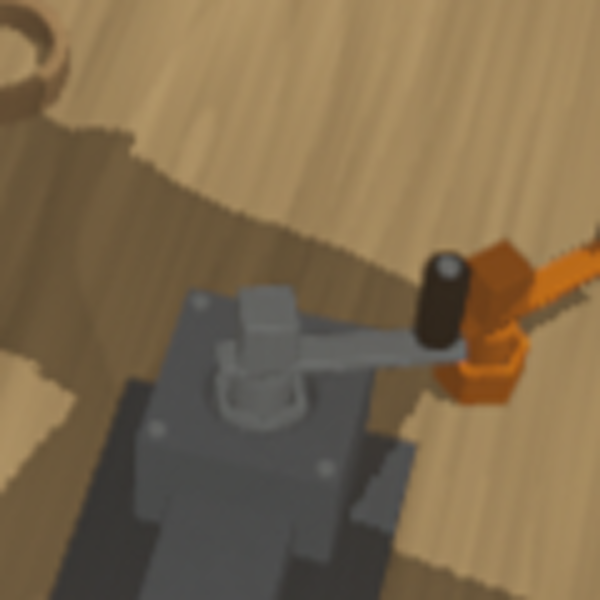

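View pics/s_top.png

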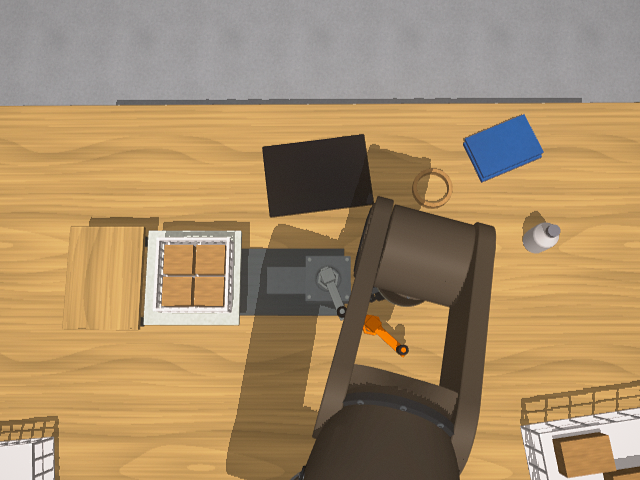

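Pictures: the crank stands upright in the well (side crop hub 267,305; top 327,278), the gripper is clear, and tape, tablet and bottle are at their starting pixels. One last check of the hub-top position, then hand-in.

```bash
python3 - <<'E'
from h import *
import cv2
t,s=cam("top"),cam("side")
print("expected hub px side",(np.array(proj(s,[.525,.0191,.133]))+.5-[310,170])*5,"knob@top",np.array(proj(t,[.525,.0191,.133])))
a=cv2.imread('pics/s_top.png').astype(int);b=cv2.imread('pics/top0.png').astype(int)
print(arm.read_state()['contact_force'])
order.job_done()
E
```

```text
expected hub px side [268.8631 307.6459] knob@top [327.8667 274.3117]
[-0.6666  0.2178 -0.0046]
the job is handed in; nothing more can be done
```

I fitted the steel crank onto the hex stub, wound the platform up level with the ledge, released the crank and handed the job in at about 20 s. No verdict was reported.

- **Fit:** I set the crank at about -27.6° to match the stub's angle in the image. It slid on with no spring reaction, so the stub was not pushed down. It met the floor at the expected height with about 10 N.
- **Winding:** I turned the hub clockwise about 132°, with side forces at or below about 5 N. I then opened the gripper and backed off.
- **Last checks:**
  - The crank is upright and seated; its hub appears at (267, 305) against a predicted (269, 308).
  - The gripper is clear of everything.
  - Tape, tablet and bottle appear at their starting pixels by eye.
- **Level:** The edge profiles put the platform at about 0.0916 m and the ledge at 0.0915 to 0.0923 m.
- **Disagreement:** Early corner measurements of the ledge scattered by several millimetres (0.085 to 0.091 m), so I relied on the averaged edge profiles. I put the remaining level error at about 1 mm, within the 4 mm allowed.

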